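# Get the blade spanner from under the tools in the saw's tool tray

## Robot

A 7-joint arm with a two-finger parallel gripper is mounted at the origin on a cart in front of the work surface, level with it; the furniture and walls round the work are solid. World frame = base frame: x ahead of the robot, y to its left, z up, the work surface at z = 0. Lengths are in m, angles in rad, forces in N, time in s.
With the tool pointing down it reaches from about 0.4 to 0.85 m from the base axis. Payload 4.5 kg.
Tool frame: the origin (TCP) lies between the finger pads; the fingertips stand 19 mm ahead of it and the grasp point (between the pads) is the TCP; z points along the fingers, y is the direction in which the jaws open and shut (so a half turn about z gives the same grasp; the last joint's range is limited). The gripper opens to 88 mm and grips with 3 to 60 N. Pads are 18 mm wide; open, the fingers measure 123 mm over their backs; the gripper's body (75 mm by 187 mm) begins 45 mm behind the grasp point.
Start: joints at [1.142, 0.689, -0.195, 1.565, 0.157, 0.902, -0.215], TCP at [0.279, -0.559, 0.258] pointing down, gripper open.
Joint ranges: [-3.01, 3.01], [-0.46, 2.08], [-1.47, 1.51], [0.13, 2.56], [-1, 4.14], [0.04, 2.09], [-2.66, 2.66]. Speed limits (rad/s): [2.57, 2.57, 3.14, 3.14, 3.14, 3.14, 3.14].

## Interface

Orientations are given as a unit quaternion [x, y, z, w].
In Python, from plant import status, snapshot, finish_job, cut_out, tip_of gives the robot as it stands. The module is installed in compiled form; this text tells all that it offers.
- The arm moves only by the tool carry_out, never from a script. Its arguments are lists of equal length, an entry for each row: "linear": the shift along the world's x, y, z in m, a list of three; "roll": the turn about the world's z in rad. A call has 1 to 8 rows; each row is the pose to reach, as a shift and turn from the pose measured when the call began; what a row does not reach only later rows make up. A row lasts 1/12 s, in which the tool goes at most 41.7 mm and 7.16 degrees, less where a joint would pass 70% of its speed; a pose out of reach is approached as far as the arm can. A call with a gripper value outside its range is refused whole. "gripper" is the opening, from 0 (shut) to 1 (fully open), set as the call begins (left out, the last holds). The fingers move at their own pace and stop on an object; "grip_force" is the grip in N (left out, the last holds). Time passes only in rows, so rows that repeat a pose let the fingers close. It gives the time, the measured TCP pose, the force and the opening at its end, in the units of the state.
- status.get_state(): the state, without advancing time (a new reading comes with each control period).
- snapshot(name): name is "side" or "top" or "wrist"; returns a dict with "img" (420x560x3 uint8, red, green, blue), "range_z" (420x560 float32, m along the optical axis (not along the pixel's ray), 0 where there is no reading), "fx", "fy", "cx", "cy" (pixels), "world_from_camera" (4x4, takes a point from camera to world coordinates). Camera axes: x right, y down, z forward; pixel columns grow to the right and rows downward; lengths in m; the calibration is good to about 2 mm. A picture is of the moment at which its call begins.
- finish_job(): hands the job in, once; it reports no verdict.
Trained networks look in a picture, given as the dict that the camera call returned (one of the last four; its "shot" number tells which), for a name from the list of things; names that differ only in an ending like _2 or _b are one class to them, and where a whole thing is asked for, a point or a joint stands for the part that bears it (a point fixed in the world has none). Each returns a list of dicts, best first, with "confidence" (0 to 1); they miss things now and then, are a little off and sometimes report something else, mostly with a low value. They report only what shows in the picture. A call takes as long as a camera call.
- cut_out(picture, query): "region" (420x560 bool, what is visible of it) and "pixel" ([column, row] in pixels, amid what is visible of it).
- tip_of(picture, query): "pixel" ([column, row] in pixels: a listed point, or the origin of a listed thing).
The state is a dict: "clock": time; "q": joint angles; "qd": joint speeds; "joint_torque": joint torques, N m; "tool_pos": TCP position; "eef_rot": TCP orientation; "contact_force": force on the tool from outside, world axes, zero at the start; "moment": the same for the moment, N m; "opening": opening from 0.0 (shut) to 1.0 (fully open).
Only numpy, scipy, OpenCV 4.12 (cv2) and the standard library are available. Lean on these libraries where they do the work, as an engineer would, in place of code of your own. Each camera call takes 0.05 s, during which the arm holds its last target.

## Task

The blade is to be changed: set the push block, the block plane and the sanding block aside on the rubber mat, standing on their undersides, and leave them there while you take the blade spanner from the trough beneath them and lay it flat and lengthwise in the long compartment of the steel service tray. Then put the three tools back, each fully down in the seat it came from. Leave the tape measure where it is.

Things in the scene. Friction and masses are not known exactly. Their poses are not given: they have to be found in the camera images.
- spanner_c (a point): Bright steel spanner, 264 mm long, heads 40 mm wide, 11 mm thick; middle shank 18 mm wide, 6 mm thick. Lies along the tool tray on two end rests in a trough 92 mm wide, this point 30 mm over the carriage, the trough's floor 22 mm below it; the tools bridge it. Point: its centre, 5.5 mm above its underside; y axis along its length, z up.
- plane_c (a point): Metal block plane, 48 mm wide, 150 mm long, 62 mm high, 0.7 kg; grasp it across the sides of its body, which are 48 mm apart up to 34 mm above the underside (the lever cap above that is 36 to 38 mm wide). Point: its centre, 31 mm above its underside; y axis along its length, z up.
- push_c (a point): Light wooden push block: sole 70 mm wide, 160 mm long, 20 mm thick, with a raised handle 100 mm long along its middle, 26 mm wide up to 50 mm, 30 mm wide from there to the top at 67 mm. Point: its centre, 33.5 mm above its underside; y axis along its length, z up.
- sanding_c (a point): Sanding block, dark brown with an orange lower edge, 67 mm wide, 122 mm long, 32 mm high; grasp across its width. Point: its centre, 16 mm above its underside; y axis along its length, z up.
- plane_seat: Fixed seat of the block plane on the plywood tool tray: two brown wooden saddles with 9 mm high cheeks and end stops, open in the middle; notch 68 mm wide, 172 mm long. Origin: seat centre, at the height where the tool's underside rests (41 mm over the carriage); the tool's length lies along x; y along the tray.
- push_seat: Fixed seat of the push block on the plywood tool tray: two brown wooden saddles with 9 mm high cheeks and end stops, open in the middle; notch 86 mm wide, 178 mm long. Origin: seat centre, at the height where the tool's underside rests (41 mm over the carriage); the tool's length lies along x; y along the tray.
- sanding_seat: Fixed seat of the sanding block on the plywood tool tray: two brown wooden saddles with 9 mm high cheeks and end stops, open in the middle; notch 83 mm wide, 140 mm long. Origin: seat centre, at the height where the tool's underside rests (41 mm over the carriage); the tool's length lies along x; y along the tray. Seats 104 mm apart, order varies.
- rubber_mat: Dark blue-green rubber mat, 170 (x) by 300 mm (y), 3 mm thick, fixed right of the clamp. Origin: centre of its underside. Room for the three tools side by side, lengths along x, 100 mm apart in y. The red hold-down clamp between mat and tool tray fills x 0.25 to 0.59, y 0.00 to 0.06, up to z = 0.295 (m): carry things over it.
- service_bed (a point): Long compartment of the dark steel service tray, right of the clamp, before or behind the mat: inside 100 mm (x) by 288 mm (y, its length), walls 8 to 11 mm above its floor. Two black rubber strips 5 mm high across it, 112 mm either side of its centre, carry the spanner's heads. Short compartment at the +y end: arbor flange and nut. Point: centre of the floor, 3 mm up.
- tape_c (a point): Yellow and black tape measure standing on the carriage at the left, a bystander, 36 x 94 x 69 mm. Point: centre of its case.

How it is judged:
On the way, in this order (a step that is already met when the one before it is completed fails the run):
1. all three tools stand released on the rubber mat, the spanner still lies in the tool tray (x of plane_c in the frame of rubber_mat between -0.075 and 0.075 m and y of plane_c in the frame of rubber_mat between -0.14 and 0.14 m and z of plane_c in the frame of rubber_mat below 0.042 m and angle between each of plane_c, push_c, sanding_c's own z axis and vertical below 0.12 rad and contact force between the fingers and plane below 0.1 N and linear speed of each of plane, push, sanding below 0.02 m/s and x of push_c in the frame of rubber_mat between -0.075 and 0.075 m and y of push_c in the frame of rubber_mat between -0.14 and 0.14 m and z of push_c in the frame of rubber_mat below 0.0445 m and contact force between the fingers and push below 0.1 N and x of sanding_c in the frame of rubber_mat between -0.075 and 0.075 m and y of sanding_c in the frame of rubber_mat between -0.14 and 0.14 m and z of sanding_c in the frame of rubber_mat below 0.027 m and contact force between the fingers and sanding below 0.1 N and distance of spanner_c from where it was at the start of the episode below 0.03 m), for 0.2 s.
2. the spanner lies released in the long compartment of the service tray, the tools still on the mat (x of spanner_c in the frame of service_bed between -0.025 and 0.025 m and y of spanner_c in the frame of service_bed between -0.014 and 0.014 m and z of spanner_c in the frame of service_bed below 0.015 m and angle between the y axis of spanner_c and the y axis of service_bed, either way round below 0.15 rad and angle between spanner_c's own z axis and vertical below 0.08 rad and contact force between the fingers and spanner below 0.1 N and linear speed of spanner below 0.02 m/s and x of plane_c in the frame of rubber_mat between -0.075 and 0.075 m and y of plane_c in the frame of rubber_mat between -0.14 and 0.14 m and z of plane_c in the frame of rubber_mat below 0.042 m and angle between each of plane_c, push_c, sanding_c's own z axis and vertical below 0.12 rad and x of push_c in the frame of rubber_mat between -0.075 and 0.075 m and y of push_c in the frame of rubber_mat between -0.14 and 0.14 m and z of push_c in the frame of rubber_mat below 0.0445 m and x of sanding_c in the frame of rubber_mat between -0.075 and 0.075 m and y of sanding_c in the frame of rubber_mat between -0.14 and 0.14 m and z of sanding_c in the frame of rubber_mat below 0.027 m), for 0.2 s.
At the end, for the whole second after the job is handed in: Spanner flat in the long compartment (25 mm across, 14 mm along, 0.15 rad); each tool fully down in its own seat (centre within 12 mm, 0.16 rad, either way round, height within 5 mm); all released and at rest (x of spanner_c in the frame of service_bed between -0.025 and 0.025 m and y of spanner_c in the frame of service_bed between -0.014 and 0.014 m and z of spanner_c in the frame of service_bed below 0.015 m and angle between the y axis of spanner_c and the y axis of service_bed, either way round below 0.15 rad and angle between spanner_c's own z axis and vertical below 0.08 rad and x of plane_c in the frame of plane_seat between -0.012 and 0.012 m and y of plane_c in the frame of plane_seat between -0.012 and 0.012 m and z of plane_c in the frame of plane_seat between 0.025 and 0.036 m and angle between the y axis of plane_c and the x axis of plane_seat, either way round below 0.16 rad and angle between each of plane_c, push_c, sanding_c's own z axis and vertical below 0.06 rad and x of push_c in the frame of push_seat between -0.012 and 0.012 m and y of push_c in the frame of push_seat between -0.012 and 0.012 m and z of push_c in the frame of push_seat between 0.0275 and 0.0385 m and angle between the y axis of push_c and the x axis of push_seat, either way round below 0.16 rad and x of sanding_c in the frame of sanding_seat between -0.012 and 0.012 m and y of sanding_c in the frame of sanding_seat between -0.012 and 0.012 m and z of sanding_c in the frame of sanding_seat between 0.01 and 0.021 m and angle between the y axis of sanding_c and the x axis of sanding_seat, either way round below 0.16 rad and contact force between the fingers and plane below 0.1 N and linear speed of each of plane, push, sanding, spanner below 0.02 m/s and contact force between the fingers and push below 0.1 N and contact force between the fingers and sanding below 0.1 N and contact force between the fingers and spanner below 0.1 N); the robot touches nothing.
It fails at once if the tape measure is moved by more than 30 mm (distance of tape_c from where it was at the start of the episode above 0.03 m).
It also fails if it takes over 150 s, if anything falls off the work surface, if the arm or the gripper's body presses on something with over 40 N, if the wrist force passes 120 N, or if a joint passes its speed limit or range.

## Working session

There is one attempt and no reset: what is moved stays moved. The work goes in short steps, Python scripts to look and compute and a tool call to move; the robot and the scene stay as the last step left them, time stands still between calls to the robot, and variables do not carry over. Pictures are saved under pics/ and viewed, and the job is handed in when it is done.

Besides the shell and the picture viewer there is one more tool, called after ">>>" as name(argument=value, ...) on one line, values as JSON. carry_out: Moves the arm, as the interface text tells. Its arguments: {"type":"object","properties":{"linear":{"type":"array"},"roll":{"type":"array"},"gripper":{"type":"number"},"grip_force":{"type":"number"}},"required":["linear","roll"]}

```bash
mkdir -p pics; ls; cat > h.py <<'E'
import numpy as np, cv2
from plant import status, snapshot, finish_job, cut_out, tip_of
def save(p,n): cv2.imwrite('pics/'+n+'.png',cv2.cvtColor(p['img'],cv2.COLOR_RGB2BGR))
def cloud(p):
    z=p['range_z']; v,u=np.mgrid[0:420,0:560]
    c=np.stack([(u-p['cx'])/p['fx']*z,(v-p['cy'])/p['fy']*z,z,np.ones_like(z)],-1)
    w=c@np.array(p['world_from_camera']).T
    w=w[...,:3]; w[z<=0]=np.nan
    return w
def raypt(p,px,h):
    T=np.array(p['world_from_camera']); d=T[:3,:3]@np.array([(px[0]-p['cx'])/p['fx'],(px[1]-p['cy'])/p['fy'],1])
    o=T[:3,3]; return o+d*(h-o[2])/d[2]
def st():
    s=status.get_state(); print({k:np.round(s[k],3).tolist() for k in ['clock','q','tool_pos','eef_rot','contact_force','opening']})
E
python3 - <<'E'
from h import *
st()
for n in ['top','side','wrist']:
    p=snapshot(n); save(p,n+'0'); print(n,np.round(p['world_from_camera'],3).tolist(),p['fx'])
    if n=='wrist': continue
    for q in ['spanner_c','plane_c','push_c','sanding_c','plane_seat','push_seat','sanding_seat','rubber_mat','service_bed','tape_c']:
        r=tip_of(p,q); w=cloud(p)
        for d in r[:2]:
            x=d['pixel']; print(q,round(d['confidence'],2),np.round(x,0),np.round(w[int(x[1]),int(x[0])],3))
E
```

```text
pics
{'clock': 0.0, 'q': [1.142, 0.69, -0.195, 1.566, 0.157, 0.903, -0.215], 'tool_pos': [0.279, -0.559, 0.257], 'eef_rot': [0.973, 0.229, -0.0, -0.001], 'contact_force': [0.586, 0.171, 0.569], 'opening': 1.003}
top [[0.008, -0.994, 0.113, 0.349], [-1.0, -0.009, -0.006, 0.121], [0.007, -0.113, -0.994, 1.197], [0.0, 0.0, 0.0, 1.0]] 411.56250719486184
spanner_c 0.72 [218. 209.] [0.472 0.29  0.071]
plane_c 0.6 [256. 206.] [0.478 0.184 0.093]
push_c 0.72 [177. 212.] [0.459 0.39  0.108]
sanding_c 0.98 [217. 210.] [0.472 0.293 0.071]
service_bed 0.74 [419. 229.] [ 0.426 -0.285  0.004]
service_bed 0.46 [217. 208.] [0.477 0.29  0.074]
tape_c 0.73 [137. 238.] [0.393 0.513 0.059]
tape_c 0.29 [219. 210.] [0.471 0.287 0.073]
side [[-0.955, -0.172, 0.242, 0.156], [-0.297, 0.513, -0.806, 1.267], [0.014, -0.841, -0.541, 0.846], [0.0, 0.0, 0.0, 1.0]] 522.1743274067902
spanner_c 0.27 [292. 166.] [ 0.595 -0.254  0.002]
plane_c 0.94 [285. 223.] [0.488 0.18  0.07 ]
push_c 0.91 [262. 272.] [0.468 0.41  0.092]
push_c 0.68 [346. 167.] [ 0.418 -0.306  0.006]
sanding_c 0.9 [272. 253.] [0.476 0.317 0.073]
plane_seat 0.25 [343. 167.] [ 0.428 -0.306  0.   ]
service_bed 0.56 [346. 170.] [ 0.417 -0.282  0.003]
tape_c 0.94 [279. 330.] [0.386 0.537 0.061]
wrist [[0.447, -0.854, -0.267, 0.348], [-0.894, -0.426, -0.134, -0.525], [0.001, 0.299, -0.954, 0.385], [0.0, 0.0, 0.0, 1.0]] 376.0167091506036
```

View pics/top0.png

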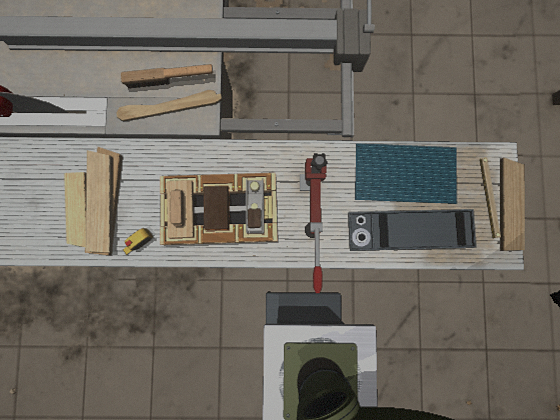

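View pics/side0.png

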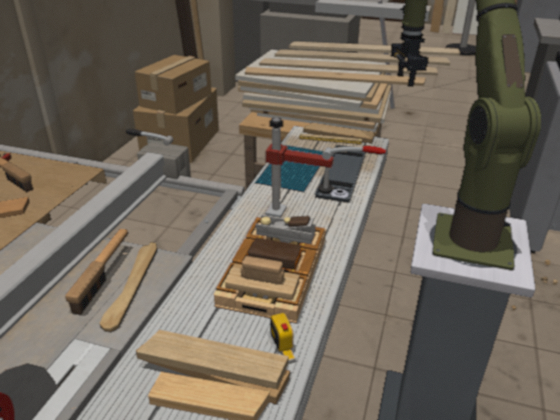

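View pics/wrist0.png

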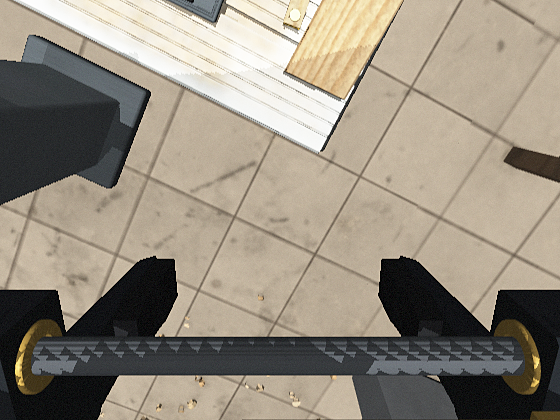

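The top view shows the tool tray at columns 160–277: push block (177,210), sanding block (217,208), plane (256,206). The clamp is near column 315, the mat at (405,173), and the service tray at (412,229), with its flange compartment on the left (+y).

```bash
cat >> h.py <<'E'
def rect(pts):
    (c,s,a)=cv2.minAreaRect(np.ascontiguousarray(pts[:,:2]*1000,dtype=np.float32)); return np.round(c,1),np.round(s,1),round(a,1)
def obj(p,q,zlo,zhi=9,w=None):
    w=cloud(p) if w is None else w
    r=cut_out(p,q)
    if not r: print(q,'none');return
    m=r[0]['region']&(w[...,2]>zlo)&(w[...,2]<zhi)
    pts=w[m]; 
    if len(pts)<5: print(q,'few');return
    print(q,round(r[0]['confidence'],2),len(pts),'rect',*rect(pts),'median',np.round(np.median(pts,0),4),'rng x',np.round(np.percentile(pts[:,0],[1,99]),3),'y',np.round(np.percentile(pts[:,1],[1,99]),3),'z',np.round(np.percentile(pts[:,2],[2,50,98]),3))
E
python3 - <<'E'
from h import *
p=snapshot('top'); w=cloud(p)
for q,zl in [('plane_c',.05),('push_c',.05),('sanding_c',.06),('rubber_mat',-.01),('service_bed',-.01),('spanner_c',0),('plane_seat',0),('push_seat',0),('sanding_seat',0),('tape_c',.03)]: obj(p,q,zl,.2,w)
# mat by colour
i=p['img'].astype(int); m=(i[...,2]-i[...,0]>25)&(w[...,2]<.05)&(w[...,1]<0)&(w[...,0]>.3)&(w[...,0]<.8); print('mat col',rect(w[m]),m.sum(), np.median(w[m],0))
c=p['img'][135:255,120:300]; cv2.imwrite('pics/crop1.png',cv2.cvtColor(cv2.resize(c,None,fx=4,fy=4),cv2.COLOR_RGB2BGR))
c=p['img'][135:260,340:500]; cv2.imwrite('pics/crop2.png',cv2.cvtColor(cv2.resize(c,None,fx=4,fy=4),cv2.COLOR_RGB2BGR))
E
```

```text
plane_c 0.81 852 rect [483.3 186.9] [148.1  47. ] 1.0 median [0.4735 0.1865 0.0768] rng x [0.41  0.554] y [0.163 0.211] z [0.051 0.077 0.104]
push_c 0.75 1408 rect [473.2 394.7] [158.4  71.1] 4.2 median [0.4695 0.3874 0.0625] rng x [0.397 0.55 ] y [0.36 0.43] z [0.056 0.062 0.11 ]
sanding_c 0.67 1067 rect [478.  293.3] [123.   65.8] 1.7 median [0.4743 0.2931 0.0733] rng x [0.417 0.535] y [0.261 0.326] z [0.063 0.073 0.078]
rubber_mat 0.8 5711 rect [ 593.4 -255. ] [305.5 173.3] 88.5 median [ 0.5908 -0.2547  0.0032] rng x [0.508 0.676] y [-0.402 -0.107] z [-0.002  0.003  0.008]
service_bed 0.93 4810 rect [ 425.4 -264.9] [114.3 364.7] 2.2 median [ 0.425  -0.2695  0.0045] rng x [0.369 0.481] y [-0.443 -0.086] z [-0.001  0.004  0.018]
spanner_c 0.56 104 rect [477.7 287.7] [ 12.6 143. ] 2.0 median [0.4775 0.2474 0.0318] rng x [0.47  0.485] y [0.216 0.358] z [0.028 0.032 0.035]
plane_seat 0.87 305 rect [483.5 188.4] [191.1  90.2] 1.9 median [0.5398 0.1939 0.0498] rng x [0.388 0.578] y [0.141 0.236] z [0.046 0.05  0.054]
push_seat 0.66 315 rect [479.1 394.2] [204.   96.3] 2.4 median [0.4122 0.383  0.0487] rng x [0.378 0.571] y [0.343 0.445] z [0.038 0.049 0.053]
sanding_seat 0.91 650 rect [479.4 290.8] [192.  94.] 2.3 median [0.4267 0.2885 0.0498] rng x [0.384 0.574] y [0.241 0.34 ] z [0.045 0.05  0.054]
tape_c 0.68 341 rect [390.3 512.5] [34.6 65.2] 36.6 median [0.3903 0.5083 0.0597] rng x [0.361 0.419] y [0.481 0.54 ] z [0.033 0.06  0.07 ]
mat col (array([ 591.8, -253.7]), array([297.8, 169.1]), 88.3) 5303 [ 0.59079834 -0.25364803  0.00323729]
```

View pics/crop1.png

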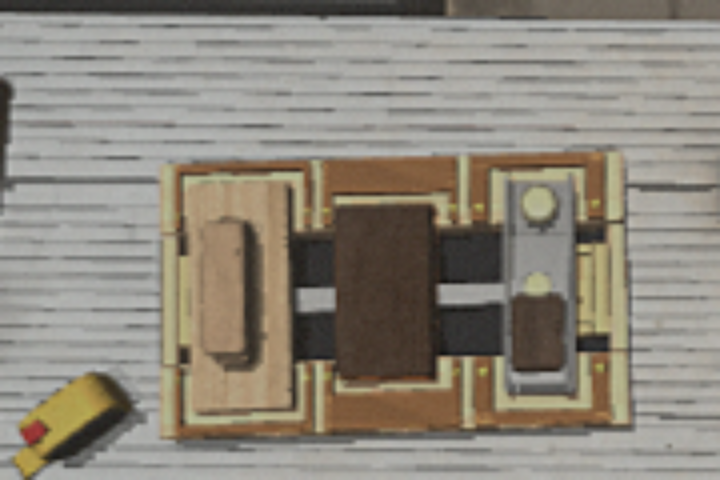

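View pics/crop2.png

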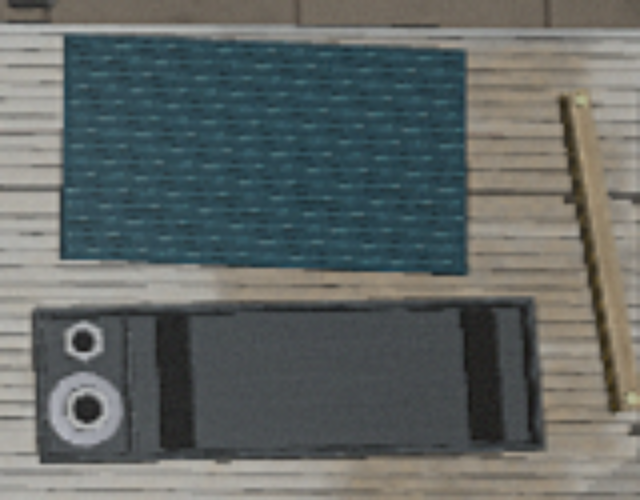

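>>> carry_out(linear=[[0, 0, 0.04], [0, 0, 0.08], [0, 0, 0.12], [0.01, 0.04, 0.12], [0.02, 0.08, 0.12], [0.03, 0.12, 0.12], [0.04, 0.16, 0.12], [0.05, 0.2, 0.12]], roll=[0.12, 0.24, 0.36, 0.48, 0.6, 0.72, 0.84, 0.96], gripper=1.0)

```text
clock: 2.37
tool_pos: [0.3291, -0.3574, 0.378]
eef_rot: [0.756, 0.655, -0.0, 0.0]
contact_force: [1.1, 0.5, 0.2]
opening: 1.001
```

```bash
python3 - <<'E'
from h import *
st()
p=snapshot('top');w=cloud(p)
m=(abs(w[...,0]-.478)<.006)&(w[...,1]>.1)&(w[...,1]<.48)
a=w[m]; a=a[np.argsort(a[:,1])]; print([(round(y,3),round(z,3)) for _,y,z in a[::2]])
E
```

```text
{'clock': 2.367, 'q': [1.092, 0.39, -0.527, 1.783, 0.226, 1.028, 0.337], 'tool_pos': [0.329, -0.357, 0.378], 'eef_rot': [0.756, 0.655, -0.0, 0.0], 'contact_force': [1.087, 0.518, 0.24], 'opening': 1.001}
[(np.float64(0.102), np.float64(-0.001)), (np.float64(0.102), np.float64(0.0)), (np.float64(0.105), np.float64(-0.002)), (np.float64(0.105), np.float64(-0.002)), (np.float64(0.108), np.float64(0.003)), (np.float64(0.108), np.float64(-0.001)), (np.float64(0.111), np.float64(-0.001)), (np.float64(0.111), np.float64(0.002)), (np.float64(0.114), np.float64(0.001)), (np.float64(0.114), np.float64(-0.003)), (np.float64(0.116), np.float64(-0.004)), (np.float64(0.116), np.float64(-0.0)), (np.float64(0.119), np.float64(0.002)), (np.float64(0.119), np.float64(-0.0)), (np.float64(0.119), np.float64(0.002)), (np.float64(0.122), np.float64(0.001)), (np.float64(0.122), np.float64(-0.001)), (np.float64(0.125), np.float64(0.001)), (np.float64(0.125), np.float64(0.002)), (np.float64(0.128), np.float64(0.035)), (np.float64(0.128), np.float64(0.037)), (np.float64(0.131), np.float64(0.037)), (np.float64
[... 9643 characters left out ...]
loat64(0.036)), (np.float64(0.448), np.float64(0.038)), (np.float64(0.448), np.float64(0.036)), (np.float64(0.451), np.float64(0.035)), (np.float64(0.451), np.float64(0.034)), (np.float64(0.454), np.float64(0.038)), (np.float64(0.454), np.float64(0.034)), (np.float64(0.467), np.float64(-0.0)), (np.float64(0.468), np.float64(-0.003)), (np.float64(0.469), np.float64(0.003)), (np.float64(0.47), np.float64(-0.001)), (np.float64(0.472), np.float64(0.002)), (np.float64(0.473), np.float64(0.001)), (np.float64(0.474), np.float64(-0.003)), (np.float64(0.476), np.float64(-0.002)), (np.float64(0.477), np.float64(-0.003)), (np.float64(0.479), np.float64(-0.001)), (np.float64(0.479), np.float64(-0.001))]
```

>>> carry_out(linear=[[0.006, 0.041, 0], [0.012, 0.082, 0], [0.018, 0.123, 0], [0.024, 0.164, 0], [0.03, 0.205, 0], [0.036, 0.246, 0], [0.042, 0.287, 0], [0.048, 0.328, 0]], roll=[0.12, 0.24, 0.36, 0.48, 0.6, 0.72, 0.84, 0.96])

```text
clock: 3.08
tool_pos: [0.3785, -0.0281, 0.3788]
eef_rot: [0.358, 0.934, 0.001, -0.002]
contact_force: [0.9, -0.4, -0.8]
opening: 0.996
```

>>> carry_out(linear=[[0.012, 0.04, 0], [0.024, 0.08, 0], [0.036, 0.12, 0], [0.048, 0.16, 0], [0.06, 0.2, 0], [0.07, 0.24, 0], [0.08, 0.28, 0], [0.09, 0.31, 0]], roll=[0.12, 0.24, 0.36, 0.48, 0.6, 0.7, 0.75, 0.75])

```text
clock: 3.75
tool_pos: [0.4685, 0.2852, 0.3786]
eef_rot: [-0.011, 1.0, 0.001, -0.002]
contact_force: [1.1, 0.2, 0.8]
opening: 1.001
```

```bash
python3 - <<'E'
from h import *
st()
p=snapshot('wrist');save(p,'w1');w=cloud(p)
for q,zl in [('push_c',.09),('push_c',.05),('sanding_c',.06),('plane_c',.06),('push_seat',0.043),('sanding_seat',0.043),('plane_seat',0.043)]: obj(p,q,zl,.2,w)
E
```

```text
{'clock': 3.75, 'q': [-0.06, 0.6, -0.998, 1.598, 0.522, 1.236, 0.439], 'tool_pos': [0.469, 0.285, 0.379], 'eef_rot': [-0.011, 1.0, 0.001, -0.002], 'contact_force': [1.138, 0.209, 0.793], 'opening': 1.001}
push_c 0.6 2365 rect [471.5 394.5] [93.1 30.4] 3.0 median [0.469  0.3924 0.1081] rng x [0.428 0.515] y [0.378 0.409] z [0.097 0.108 0.11 ]
push_c 0.6 7796 rect [473.3 394.7] [160.6  70.5] 3.2 median [0.4621 0.3857 0.0621] rng x [0.394 0.55 ] y [0.357 0.429] z [0.058 0.062 0.11 ]
sanding_c 0.88 5630 rect [477.  293.4] [122.4  66. ] 1.8 median [0.4715 0.2933 0.0739] rng x [0.417 0.533] y [0.261 0.325] z [0.07  0.074 0.076]
plane_c 0.97 4560 rect [481.7 186.1] [148.9  48.4] 1.2 median [0.4688 0.1892 0.0804] rng x [0.411 0.551] y [0.163 0.211] z [0.062 0.08  0.103]
push_seat 0.86 1652 rect [473.2 394.6] [192.4  96.7] 2.5 median [0.4173 0.3956 0.0502] rng x [0.377 0.569] y [0.344 0.445] z [0.044 0.05  0.052]
sanding_seat 0.75 3689 rect [478. 291.] [192.4  96. ] 2.4 median [0.4071 0.2913 0.0505] rng x [0.382 0.573] y [0.242 0.34 ] z [0.048 0.05  0.052]
plane_seat 0.56 2704 rect [482.  187.3] [191.8  96. ] 2.3 median [0.4253 0.1851 0.0504] rng x [0.386 0.577] y [0.138 0.237] z [0.046 0.05  0.052]
```

View pics/w1.png

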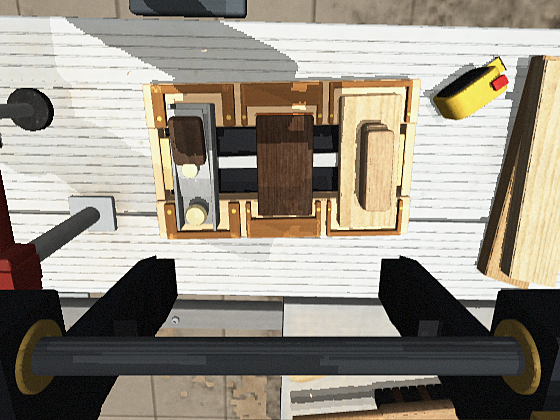

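The wrist view shows plane (190,160), sanding block (285,165) and push block (368,175) in their seats, clamp at far left, tape (470,90) clear. Taking the push block first.

>>> carry_out(linear=[[0.0015, 0.035, -0.01], [0.003, 0.07, -0.03], [0.0045, 0.1, -0.055], [0.0045, 0.109, -0.095], [0.0045, 0.109, -0.135], [0.0045, 0.109, -0.175], [0.0045, 0.109, -0.21], [0.0045, 0.109, -0.22]], roll=[0.01, 0.02, 0.03, 0.03, 0.03, 0.03, 0.03, 0.03], gripper=0.7)

```text
clock: 4.82
tool_pos: [0.4725, 0.3845, 0.1538]
eef_rot: [-0.022, 1.0, -0.004, -0.004]
contact_force: [-0.6, -1.2, -0.5]
opening: 0.698
```

>>> carry_out(linear=[[0, 0, -0.02], [0, 0, -0.04], [0, 0, -0.054], [0, 0, -0.06], [0, 0, -0.06]], roll=[0, 0, 0, 0, 0])

```text
clock: 5.23
tool_pos: [0.4728, 0.384, 0.0937]
eef_rot: [-0.022, 1.0, -0.005, -0.004]
contact_force: [0.8, 0.4, 0.2]
opening: 0.699
```

>>> carry_out(linear=[[0, 0, 0], [0, 0, 0], [0, 0, 0], [0, 0, 0], [0, 0, 0], [0, 0, 0]], roll=[0, 0, 0, 0, 0, 0], gripper=0.0, grip_force=30)

```text
clock: 5.73
tool_pos: [0.4732, 0.3872, 0.0953]
eef_rot: [-0.022, 1.0, -0.001, -0.004]
contact_force: [-0.4, 4.6, 4.1]
opening: 0.333
```

```bash
python3 - <<'E'
from h import *
st()
E
```

```text
{'clock': 5.733, 'q': [-0.363, 0.998, -0.748, 1.7, 0.885, 0.826, 0.089], 'tool_pos': [0.473, 0.387, 0.095], 'eef_rot': [-0.022, 1.0, -0.001, -0.004], 'contact_force': [-0.359, 4.595, 4.051], 'opening': 0.333}
```

>>> carry_out(linear=[[0, 0, 0.01], [0, 0, 0.03], [0, 0, 0.06], [0, 0, 0.1], [0, 0, 0.14]], roll=[0, 0, 0, 0, 0])

```text
clock: 6.15
tool_pos: [0.4724, 0.3851, 0.2359]
eef_rot: [-0.022, 1.0, -0.004, -0.005]
contact_force: [1.2, 0.9, -1.4]
opening: 0.332
```

```bash
python3 - <<'E'
from h import *
st()
E
```

```text
{'clock': 6.15, 'q': [-0.303, 0.825, -0.873, 1.606, 0.696, 1.061, 0.237], 'tool_pos': [0.472, 0.385, 0.236], 'eef_rot': [-0.022, 1.0, -0.004, -0.005], 'contact_force': [1.232, 0.919, -1.395], 'opening': 0.332}
```

>>> carry_out(linear=[[0, 0, 0.04], [0, -0.01, 0.08], [0.005, -0.03, 0.115], [0.01, -0.065, 0.135], [0.02, -0.105, 0.142], [0.03, -0.145, 0.142], [0.04, -0.185, 0.142], [0.05, -0.225, 0.142]], roll=[0, 0, -0.01, -0.02, -0.03, -0.04, -0.05, -0.06])

```text
clock: 6.82
tool_pos: [0.5217, 0.1569, 0.3779]
eef_rot: [0.008, 1.0, -0.005, -0.006]
contact_force: [0.7, 0.1, -1.5]
opening: 0.326
```

>>> carry_out(linear=[[0.01, -0.04, 0], [0.02, -0.08, 0], [0.03, -0.12, 0], [0.04, -0.16, 0], [0.05, -0.2, 0], [0.06, -0.24, 0], [0.07, -0.275, 0], [0.077, -0.3, 0]], roll=[0, 0, 0, 0, 0, 0, 0, 0])

```text
clock: 7.48
tool_pos: [0.5975, -0.1489, 0.377]
eef_rot: [0.011, 1.0, -0.007, -0.008]
contact_force: [0.5, 0.6, -1.1]
opening: 0.335
```

```bash
python3 - <<'E'
from h import *
st()
E
```

```text
{'clock': 7.483, 'q': [0.649, 0.711, -0.986, 1.39, 0.598, 1.369, 1.2], 'tool_pos': [0.598, -0.149, 0.377], 'eef_rot': [0.011, 1.0, -0.007, -0.008], 'contact_force': [0.489, 0.599, -1.105], 'opening': 0.335}
```

```bash
python3 - <<'E'
from h import *
p=snapshot('wrist');save(p,'w2');w=cloud(p)
for q,zl,zh in [('push_c',.1,.5),('rubber_mat',-.01,.02),('service_bed',-.02,.03)]: obj(p,q,zl,zh,w)
p=snapshot('top');w=cloud(p)
obj(p,'push_c',.1,.5,w)
print([ (np.round(d['pixel']),np.round(raypt(p,d['pixel'],.003),4),d['confidence']) for d in tip_of(p,'service_bed')+tip_of(p,'rubber_mat')])
E
```

```text
push_c 0.96 37977 rect [ 596.6 -149.7] [ 70.3 159.8] 88.6 median [ 0.5592 -0.1488  0.3446] rng x [0.518 0.67 ] y [-0.183 -0.115] z [0.342 0.345 0.391]
rubber_mat 0.85 13781 rect [ 589.4 -333.3] [151. 173.] 88.4 median [ 0.583  -0.3324  0.0037] rng x [0.505 0.672] y [-0.404 -0.261] z [0.002 0.004 0.006]
service_bed 0.98 18663 rect [ 448.7 -265.7] [366.8  79.6] 88.8 median [ 0.4431 -0.2795  0.004 ] rng x [0.409 0.482] y [-0.444 -0.087] z [0.002 0.004 0.017]
push_c 0.87 1429 rect [ 593.4 -125.5] [166.   97.6] 9.5 median [ 0.5548 -0.1306  0.3442] rng x [0.518 0.674] y [-0.176 -0.084] z [0.33  0.344 0.433]
[(array([421., 228.]), array([ 0.4295, -0.2942,  0.003 ]), 0.62), (array([402., 174.]), array([ 0.5896, -0.2436,  0.003 ]), 0.86)]
```

View pics/w2.png

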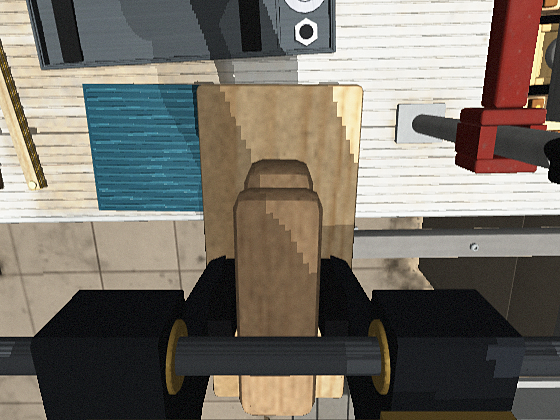

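The push block is held level and centred (275,230), with the mat at left (145,145) below.

>>> carry_out(linear=[[0, 0.003, -0.04], [0, 0.006, -0.08], [0, 0.008, -0.12], [0, 0.008, -0.16], [0, 0.008, -0.2], [0, 0.008, -0.24], [0, 0.008, -0.26], [0, 0.008, -0.265]], roll=[0, 0, 0, 0, 0, 0, 0, 0])

```text
clock: 8.55
tool_pos: [0.5954, -0.1326, 0.1094]
eef_rot: [0.005, 1.0, -0.005, -0.01]
contact_force: [-0.9, 0.7, -0.7]
opening: 0.33
```

```bash
python3 - <<'E'
from h import *
st()
p=snapshot('side');w=cloud(p)
obj(p,'push_c',.02,.5,w)
E
```

```text
{'clock': 8.55, 'q': [0.558, 0.994, -0.802, 1.689, 0.901, 0.894, 0.921], 'tool_pos': [0.595, -0.133, 0.109], 'eef_rot': [0.005, 1.0, -0.005, -0.01], 'contact_force': [-0.885, 0.71, -0.692], 'opening': 0.33}
push_c 0.71 1311 rect [481.3 293.5] [134.9  79.2] 0.9 median [0.4716 0.3158 0.0721] rng x [0.415 0.534] y [0.264 0.333] z [0.043 0.072 0.077]
```

>>> carry_out(linear=[[0.001, -0.009, -0.015], [0.001, -0.009, -0.03], [0.001, -0.009, -0.042], [0.001, -0.009, -0.05], [0.001, -0.009, -0.052], [0.001, -0.009, -0.052]], roll=[0, 0, 0, 0, 0, 0])

```text
clock: 9.15
tool_pos: [0.5986, -0.1411, 0.0603]
eef_rot: [0.005, 1.0, -0.005, -0.007]
contact_force: [0.6, 0.1, -0.6]
opening: 0.331
```

>>> carry_out(linear=[[0, 0, -0.003], [0, 0, -0.005], [0, 0, -0.005]], roll=[0, 0, 0])

```text
clock: 9.4
tool_pos: [0.5992, -0.1404, 0.0569]
eef_rot: [0.005, 1.0, -0.005, -0.006]
contact_force: [-1.7, 0.3, 5.9]
opening: 0.331
```

>>> carry_out(linear=[[0, 0, 0], [0, 0, 0], [0, 0, 0], [0, 0, 0], [0, 0, 0.03], [0, 0, 0.07], [0, 0, 0.11], [0, 0, 0.15]], roll=[0, 0, 0, 0, 0, 0, 0, 0], gripper=0.7)

```text
clock: 10.07
tool_pos: [0.5988, -0.1403, 0.2082]
eef_rot: [0.005, 1.0, -0.004, -0.007]
contact_force: [1.2, 1.1, -0.2]
opening: 0.702
```

>>> carry_out(linear=[[0, 0, 0.04], [0, 0, 0.08], [0, 0, 0.12], [0, 0, 0.15], [0, 0, 0.15]], roll=[0, 0, 0, 0, 0])

```text
clock: 10.48
tool_pos: [0.6015, -0.1389, 0.3653]
eef_rot: [0.005, 1.0, -0.004, -0.001]
contact_force: [1.1, 0.8, -0.3]
opening: 0.702
```

```bash
python3 - <<'E'
from h import *
st()
p=snapshot('wrist');save(p,'w3');w=cloud(p)
obj(p,'push_c',.015,.5,w)
E
```

```text
{'clock': 10.483, 'q': [0.639, 0.718, -0.984, 1.417, 0.608, 1.329, 1.185], 'tool_pos': [0.602, -0.139, 0.365], 'eef_rot': [0.005, 1.0, -0.004, -0.001], 'contact_force': [1.129, 0.777, -0.293], 'opening': 0.702}
push_c 0.94 7045 rect [ 599.4 -141.3] [ 70.  159.8] 89.2 median [ 0.5895 -0.1413  0.024 ] rng x [0.521 0.676] y [-0.175 -0.107] z [0.021 0.024 0.072]
```

View pics/w3.png

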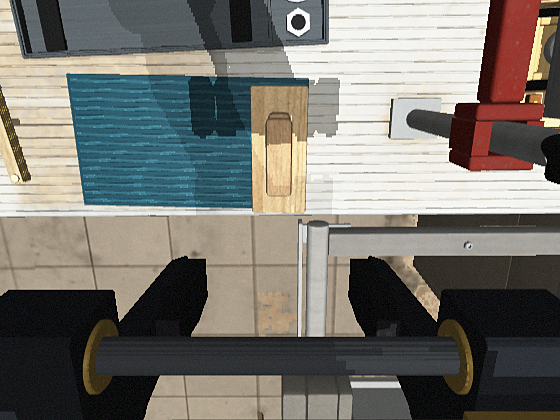

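The push block stands upright on the mat's +y end (280,150). Next is the sanding block.

>>> carry_out(linear=[[-0.01, 0.035, 0], [-0.02, 0.075, 0], [-0.03, 0.115, 0], [-0.04, 0.155, 0], [-0.05, 0.195, 0], [-0.06, 0.235, 0], [-0.07, 0.275, 0], [-0.08, 0.315, 0]], roll=[0, 0, 0, 0.01, 0.02, 0.03, 0.04, 0.04], gripper=1.0)

```text
clock: 11.25
tool_pos: [0.5177, 0.1755, 0.3573]
eef_rot: [-0.015, 1.0, -0.006, -0.007]
contact_force: [1.1, 0.0, 0.5]
opening: 0.997
```

>>> carry_out(linear=[[-0.01, 0.035, 0], [-0.02, 0.07, 0], [-0.035, 0.1, -0.01], [-0.045, 0.117, -0.03], [-0.045, 0.117, -0.06], [-0.045, 0.117, -0.1], [-0.045, 0.117, -0.14], [-0.045, 0.117, -0.17]], roll=[0, 0, 0, 0, 0, 0, 0, 0])

```text
clock: 11.92
tool_pos: [0.4709, 0.2904, 0.1826]
eef_rot: [-0.016, 1.0, -0.008, -0.01]
contact_force: [0.1, 0.1, 0.2]
opening: 1.001
```

```bash
python3 - <<'E'
from h import *
st()
E
```

```text
{'clock': 11.917, 'q': [-0.173, 0.828, -0.826, 1.816, 0.772, 0.884, 0.228], 'tool_pos': [0.471, 0.29, 0.183], 'eef_rot': [-0.016, 1.0, -0.008, -0.01], 'contact_force': [0.053, 0.065, 0.19], 'opening': 1.001}
```

>>> carry_out(linear=[[0.003, 0.002, -0.03], [0.006, 0.003, -0.06], [0.006, 0.003, -0.085], [0.006, 0.003, -0.105], [0.006, 0.003, -0.116], [0.006, 0.003, -0.116], [0.006, 0.003, -0.116]], roll=[0, 0, 0, 0, 0, 0, 0])

```text
clock: 12.5
tool_pos: [0.4762, 0.2931, 0.066]
eef_rot: [-0.016, 1.0, -0.008, -0.01]
contact_force: [-0.1, 0.3, -0.0]
opening: 1.001
```

>>> carry_out(linear=[[0, 0, 0], [0, 0, 0], [0, 0, 0], [0, 0, 0], [0, 0, 0]], roll=[0, 0, 0, 0, 0], gripper=0.0, grip_force=30)

```text
clock: 12.92
tool_pos: [0.4767, 0.2935, 0.0671]
eef_rot: [-0.016, 1.0, -0.008, -0.01]
contact_force: [0.1, -1.0, 5.3]
opening: 0.759
```

```bash
python3 - <<'E'
from h import *
st()
E
```

```text
{'clock': 12.917, 'q': [-0.249, 0.992, -0.687, 1.852, 0.965, 0.703, 0.083], 'tool_pos': [0.477, 0.294, 0.067], 'eef_rot': [-0.016, 1.0, -0.008, -0.01], 'contact_force': [0.128, -1.048, 5.343], 'opening': 0.759}
```

>>> carry_out(linear=[[0, 0, 0.02], [0, 0, 0.05], [0, 0, 0.09], [0, 0, 0.13], [0, 0, 0.17], [0, 0, 0.21], [0, 0, 0.25], [0, 0, 0.29]], roll=[0, 0, 0, 0, 0, 0, 0, 0])

```text
clock: 13.58
tool_pos: [0.4761, 0.2929, 0.3591]
eef_rot: [-0.016, 1.0, -0.008, -0.01]
contact_force: [0.3, 0.6, -0.8]
opening: 0.756
```

>>> carry_out(linear=[[0.007, -0.035, 0.005], [0.014, -0.075, 0.01], [0.021, -0.115, 0.01], [0.028, -0.155, 0.01], [0.035, -0.195, 0.01], [0.042, -0.235, 0.01], [0.049, -0.275, 0.01], [0.056, -0.315, 0.01]], roll=[-0.01, -0.02, -0.03, -0.04, -0.05, -0.05, -0.05, -0.05])

```text
clock: 14.25
tool_pos: [0.5316, -0.0244, 0.3691]
eef_rot: [0.009, 1.0, -0.008, -0.01]
contact_force: [0.7, -0.4, -0.8]
opening: 0.756
```

>>> carry_out(linear=[[0.007, -0.04, 0], [0.014, -0.08, 0], [0.021, -0.12, 0], [0.028, -0.16, 0], [0.035, -0.2, 0], [0.042, -0.24, 0], [0.05, -0.28, 0], [0.055, -0.315, 0]], roll=[0, 0, 0, 0, 0, 0, 0, 0])

```text
clock: 14.92
tool_pos: [0.5861, -0.3427, 0.3685]
eef_rot: [0.01, 1.0, -0.009, -0.011]
contact_force: [0.9, -0.2, -0.6]
opening: 0.755
```

```bash
python3 - <<'E'
from h import *
st()
E
```

```text
{'clock': 14.917, 'q': [0.855, 0.807, -0.951, 1.189, 0.652, 1.461, 1.538], 'tool_pos': [0.586, -0.343, 0.369], 'eef_rot': [0.01, 1.0, -0.009, -0.011], 'contact_force': [0.857, -0.156, -0.644], 'opening': 0.755}
```

>>> carry_out(linear=[[0.004, -0.012, -0.03], [0.008, -0.023, -0.07], [0.008, -0.023, -0.11], [0.008, -0.023, -0.15], [0.008, -0.023, -0.19], [0.008, -0.023, -0.23], [0.008, -0.023, -0.26], [0.008, -0.023, -0.275]], roll=[0, 0, 0, 0, 0, 0, 0, 0])

```text
clock: 15.58
tool_pos: [0.591, -0.3652, 0.0884]
eef_rot: [0.009, 1.0, -0.008, -0.014]
contact_force: [-0.5, -1.0, -1.9]
opening: 0.76
```

```bash
python3 - <<'E'
from h import *
st()
p=snapshot('wrist');save(p,'w4');w=cloud(p)
obj(p,'sanding_c',.06,.5,w)
E
```

```text
{'clock': 15.583, 'q': [0.846, 1.11, -0.814, 1.408, 0.891, 1.037, 1.378], 'tool_pos': [0.591, -0.365, 0.088], 'eef_rot': [0.009, 1.0, -0.008, -0.014], 'contact_force': [-0.537, -1.027, -1.911], 'opening': 0.76}
sanding_c 0.81 44052 rect [ 585.9 -366.6] [ 71.  114.6] 89.8 median [ 0.5671 -0.3656  0.0952] rng x [0.529 0.639] y [-0.397 -0.334] z [0.084 0.095 0.097]
```

View pics/w4.png

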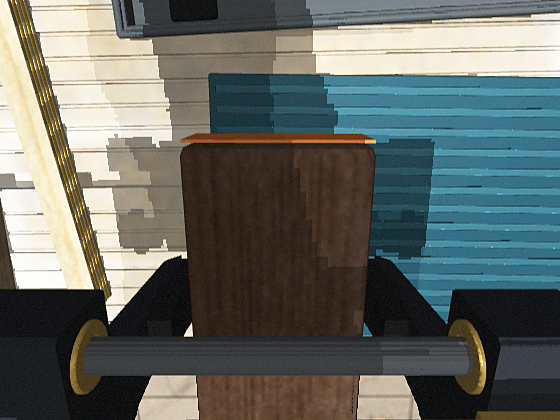

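The held sanding block (280,240) is level over the mat's −y end, and the batten at left stays clear.

>>> carry_out(linear=[[0.002, 0, -0.02], [0.003, 0, -0.04], [0.003, 0, -0.052], [0.003, 0, -0.057], [0.003, 0, -0.059], [0.003, 0, -0.059]], roll=[0, 0, 0, 0, 0, 0])

```text
clock: 16.18
tool_pos: [0.5957, -0.3654, 0.0326]
eef_rot: [0.01, 1.0, -0.008, -0.013]
contact_force: [-0.3, 0.2, -0.1]
opening: 0.759
```

>>> carry_out(linear=[[0, 0, -0.002], [0, 0, -0.004], [0, 0, -0.004]], roll=[0, 0, 0])

```text
clock: 16.43
tool_pos: [0.5961, -0.3657, 0.0293]
eef_rot: [0.01, 1.0, -0.008, -0.012]
contact_force: [1.4, -0.7, -0.2]
opening: 0.76
```

>>> carry_out(linear=[[0, 0, 0], [0, 0, 0], [0, 0, 0], [0, 0, 0], [0, 0, 0.03], [0, 0, 0.07], [0, 0, 0.11], [0, 0, 0.15]], roll=[0, 0, 0, 0, 0, 0, 0, 0], gripper=1.0)

```text
clock: 17.1
tool_pos: [0.5958, -0.3654, 0.1808]
eef_rot: [0.01, 1.0, -0.008, -0.012]
contact_force: [1.1, 0.2, 0.2]
opening: 0.996
```

>>> carry_out(linear=[[0, 0, 0.04], [0, 0, 0.08], [0, 0.01, 0.12], [0, 0.04, 0.15], [0, 0.08, 0.17], [0, 0.12, 0.17], [-0.01, 0.16, 0.17], [-0.02, 0.2, 0.17]], roll=[0, 0, 0, 0, 0, 0, 0, 0])

```text
clock: 17.77
tool_pos: [0.5757, -0.164, 0.3514]
eef_rot: [0.01, 1.0, -0.008, -0.012]
contact_force: [1.2, 0.2, -0.1]
opening: 0.998
```

```bash
python3 - <<'E'
from h import *
st()
p=snapshot('wrist');save(p,'w5');w=cloud(p)
obj(p,'sanding_c',.01,.5,w);obj(p,'push_c',.01,.5,w)
E
```

```text
{'clock': 17.767, 'q': [0.694, 0.708, -0.975, 1.481, 0.605, 1.298, 1.202], 'tool_pos': [0.576, -0.164, 0.351], 'eef_rot': [0.01, 1.0, -0.008, -0.012], 'contact_force': [1.195, 0.237, -0.082], 'opening': 0.998}
sanding_c 0.91 5858 rect [ 596.2 -366.5] [ 67.6 122.3] 89.0 median [ 0.5908 -0.361   0.0358] rng x [0.535 0.654] y [-0.397 -0.333] z [0.014 0.036 0.038]
push_c 0.84 7078 rect [ 598.6 -141.2] [ 70.1 159.1] 89.2 median [ 0.5878 -0.1423  0.024 ] rng x [0.52  0.676] y [-0.175 -0.107] z [0.021 0.024 0.072]
```

View pics/w5.png

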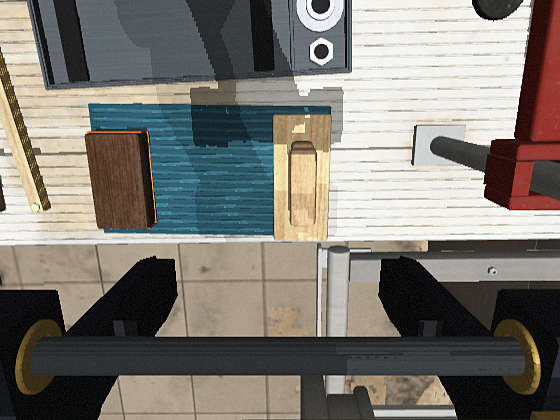

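Sanding (122,178) and push (300,175) blocks both stand on the mat with room between for the plane.

>>> carry_out(linear=[[-0.01, 0.04, 0], [-0.02, 0.08, 0], [-0.03, 0.12, 0], [-0.04, 0.16, 0], [-0.05, 0.2, 0], [-0.06, 0.24, 0], [-0.07, 0.28, 0], [-0.08, 0.315, 0]], roll=[0, 0, 0, 0.01, 0.02, 0.03, 0.04, 0.04], gripper=0.85)

```text
clock: 18.58
tool_pos: [0.4958, 0.1543, 0.3521]
eef_rot: [-0.014, 1.0, -0.008, -0.012]
contact_force: [1.0, -0.5, 0.1]
opening: 0.847
```

>>> carry_out(linear=[[-0.007, 0.015, -0.03], [-0.014, 0.03, -0.06], [-0.014, 0.036, -0.09], [-0.014, 0.036, -0.13], [-0.014, 0.036, -0.16], [-0.014, 0.036, -0.19], [-0.014, 0.036, -0.2], [-0.014, 0.036, -0.2]], roll=[0, 0, 0, 0, 0, 0, 0, 0])

```text
clock: 19.25
tool_pos: [0.4815, 0.1888, 0.1499]
eef_rot: [-0.013, 1.0, -0.009, -0.013]
contact_force: [0.1, 0.3, 0.4]
opening: 0.852
```

```bash
python3 - <<'E'
from h import *
st()
E
```

```text
{'clock': 19.25, 'q': [-0.012, 0.838, -0.782, 1.94, 0.849, 0.772, 0.296], 'tool_pos': [0.482, 0.189, 0.15], 'eef_rot': [-0.013, 1.0, -0.009, -0.013], 'contact_force': [0.094, 0.301, 0.374], 'opening': 0.852}
```

>>> carry_out(linear=[[0, -0.002, -0.025], [0, -0.003, -0.05], [0, -0.003, -0.068], [0, -0.003, -0.08], [0, -0.003, -0.085], [0, -0.003, -0.085]], roll=[0, 0, 0, 0, 0, 0])

```text
clock: 19.75
tool_pos: [0.4825, 0.1858, 0.0653]
eef_rot: [-0.013, 1.0, -0.009, -0.013]
contact_force: [-0.6, -0.5, -0.6]
opening: 0.846
```

>>> carry_out(linear=[[0, 0, 0], [0, 0, 0], [0, 0, 0], [0, 0, 0], [0, 0, 0], [0, 0, 0]], roll=[0, 0, 0, 0, 0, 0], gripper=0.0, grip_force=50)

```text
clock: 20.25
tool_pos: [0.483, 0.1866, 0.0661]
eef_rot: [-0.013, 1.0, -0.008, -0.012]
contact_force: [0.4, 0.2, 5.6]
opening: 0.541
```

>>> carry_out(linear=[[0, 0, 0.02], [0, 0, 0.05], [0, 0, 0.09], [0, 0, 0.13], [0, 0, 0.17], [0, 0, 0.21], [0, 0, 0.25], [0, 0, 0.29]], roll=[0, 0, 0, 0, 0, 0, 0, 0])

```text
clock: 20.92
tool_pos: [0.4817, 0.1851, 0.3567]
eef_rot: [-0.013, 1.0, -0.01, -0.014]
contact_force: [2.0, 0.8, -7.1]
opening: 0.541
```

>>> carry_out(linear=[[0.01, -0.035, 0.005], [0.02, -0.07, 0.01], [0.03, -0.11, 0.01], [0.04, -0.15, 0.01], [0.05, -0.19, 0.01], [0.06, -0.23, 0.01], [0.07, -0.27, 0.01], [0.08, -0.31, 0.01]], roll=[-0.01, -0.02, -0.03, -0.04, -0.05, -0.05, -0.05, -0.05])

```text
clock: 21.58
tool_pos: [0.5602, -0.1278, 0.3648]
eef_rot: [0.012, 1.0, -0.01, -0.016]
contact_force: [1.6, 0.5, -6.7]
opening: 0.539
```

>>> carry_out(linear=[[0.01, -0.035, 0], [0.02, -0.07, 0], [0.03, -0.105, 0], [0.034, -0.13, 0], [0.034, -0.13, -0.03], [0.034, -0.13, -0.07], [0.034, -0.13, -0.1], [0.034, -0.13, -0.12]], roll=[0, 0, 0, 0, 0, 0, 0, 0])

```text
clock: 22.25
tool_pos: [0.5904, -0.2584, 0.2389]
eef_rot: [0.012, 1.0, -0.009, -0.021]
contact_force: [0.1, 0.0, -7.8]
opening: 0.543
```

```bash
python3 - <<'E'
from h import *
st()
p=snapshot('wrist');save(p,'w6');w=cloud(p)
obj(p,'plane_c',.2,.5,w)
E
```

```text
{'clock': 22.25, 'q': [0.758, 0.881, -0.892, 1.469, 0.728, 1.186, 1.283], 'tool_pos': [0.59, -0.258, 0.239], 'eef_rot': [0.012, 1.0, -0.009, -0.021], 'contact_force': [0.094, 0.046, -7.824], 'opening': 0.543}
plane_c 0.87 39700 rect [ 587.7 -258.8] [ 55.  148.9] 89.6 median [ 0.5507 -0.2581  0.2683] rng x [0.515 0.654] y [-0.282 -0.235] z [0.223 0.268 0.277]
```

View pics/w6.png

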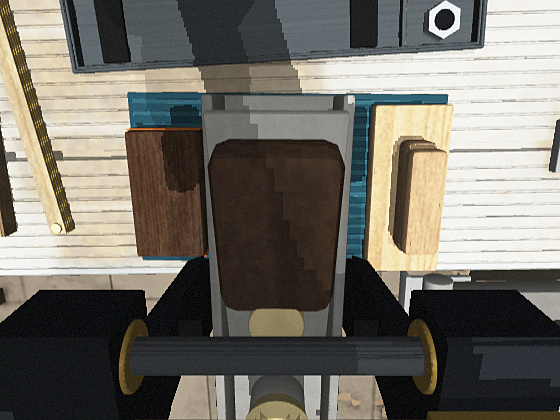

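The plane hangs between the two blocks, clear on both sides.

>>> carry_out(linear=[[0.003, 0.002, -0.03], [0.007, 0.004, -0.06], [0.007, 0.004, -0.095], [0.007, 0.004, -0.13], [0.007, 0.004, -0.155], [0.007, 0.004, -0.175], [0.007, 0.004, -0.185], [0.007, 0.004, -0.185]], roll=[0, 0, 0, 0, 0, 0, 0, 0])

```text
clock: 23.02
tool_pos: [0.5956, -0.2546, 0.0519]
eef_rot: [0.012, 1.0, -0.009, -0.025]
contact_force: [-0.4, -0.1, -7.1]
opening: 0.54
```

>>> carry_out(linear=[[0, 0, -0.005], [0, 0, -0.01], [0, 0, -0.015], [0, 0, -0.018], [0, 0, -0.018]], roll=[0, 0, 0, 0, 0])

```text
clock: 23.43
tool_pos: [0.5954, -0.2548, 0.0337]
eef_rot: [0.012, 1.0, -0.009, -0.025]
contact_force: [-0.6, 0.9, -7.4]
opening: 0.543
```

```bash
python3 - <<'E'
from h import *
st()
E
```

```text
{'clock': 23.433, 'q': [0.688, 1.135, -0.745, 1.557, 0.952, 0.901, 1.114], 'tool_pos': [0.595, -0.255, 0.034], 'eef_rot': [0.012, 1.0, -0.009, -0.025], 'contact_force': [-0.604, 0.926, -7.39], 'opening': 0.543}
```

>>> carry_out(linear=[[0, 0, -0.002], [0, 0, -0.004], [0, 0, -0.005], [0, 0, -0.005]], roll=[0, 0, 0, 0])

```text
clock: 23.77
tool_pos: [0.5956, -0.2549, 0.0292]
eef_rot: [0.012, 1.0, -0.009, -0.025]
contact_force: [-2.0, -0.6, -3.0]
opening: 0.538
```

>>> carry_out(linear=[[0, 0, 0], [0, 0, 0], [0, 0, 0], [0, 0, 0], [0, 0, 0], [0, 0, 0.02], [0, 0, 0.05], [0, 0, 0.09]], roll=[0, 0, 0, 0, 0, 0, 0, 0], gripper=0.75)

```text
clock: 24.43
tool_pos: [0.5938, -0.2547, 0.1178]
eef_rot: [0.011, 1.0, -0.008, -0.027]
contact_force: [1.2, -0.6, 0.7]
opening: 0.747
```

>>> carry_out(linear=[[0, 0, 0.04], [0, 0, 0.08], [0, 0, 0.12], [0, 0, 0.16], [0, 0, 0.2], [0, 0, 0.24], [0, 0, 0.24]], roll=[0, 0, 0, 0, 0, 0, 0])

```text
clock: 25.02
tool_pos: [0.5971, -0.2535, 0.3668]
eef_rot: [0.012, 1.0, -0.009, -0.02]
contact_force: [1.9, 1.1, 0.3]
opening: 0.752
```

```bash
python3 - <<'E'
from h import *
st()
p=snapshot('wrist');save(p,'w7');w=cloud(p)
for q in ['plane_c','sanding_c','push_c']: obj(p,q,.01,.5,w)
E
```

```text
{'clock': 25.017, 'q': [0.748, 0.768, -0.943, 1.28, 0.62, 1.428, 1.384], 'tool_pos': [0.597, -0.254, 0.367], 'eef_rot': [0.012, 1.0, -0.009, -0.02], 'contact_force': [1.872, 1.089, 0.264], 'opening': 0.752}
plane_c 0.65 4519 rect [ 594.4 -256. ] [ 48.  149.8] 88.6 median [ 0.5857 -0.2558  0.0384] rng x [0.521 0.666] y [-0.28  -0.232] z [0.013 0.038 0.065]
sanding_c 0.71 5259 rect [ 596.  -366.4] [ 66.6 120.8] 88.9 median [ 0.5918 -0.3636  0.0359] rng x [0.536 0.653] y [-0.398 -0.333] z [0.019 0.036 0.038]
push_c 0.61 7108 rect [ 598.9 -141.4] [ 70.5 159.1] 89.2 median [ 0.5901 -0.1496  0.0241] rng x [0.52  0.676] y [-0.177 -0.108] z [0.02  0.024 0.072]
```

View pics/w7.png

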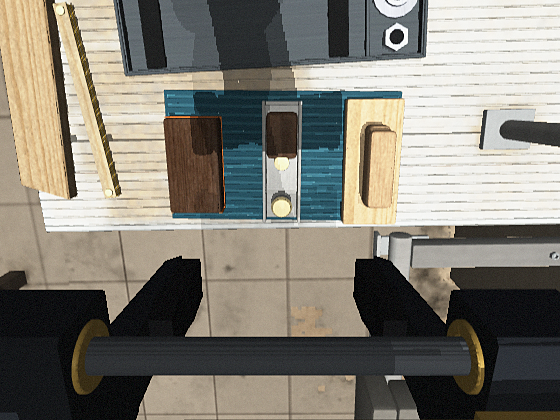

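Plane (283,160), sanding (195,165) and push (373,160) blocks all stand on the mat, released. Now the spanner.

>>> carry_out(linear=[[-0.009, 0.04, 0], [-0.018, 0.08, 0], [-0.027, 0.12, 0], [-0.036, 0.16, 0], [-0.045, 0.2, 0], [-0.054, 0.24, 0], [-0.063, 0.28, 0], [-0.072, 0.32, 0]], roll=[-0.12, -0.24, -0.36, -0.48, -0.6, -0.72, -0.84, -0.96], gripper=0.45)

```text
clock: 25.88
tool_pos: [0.5194, 0.0661, 0.3546]
eef_rot: [0.474, 0.88, 0.004, -0.031]
contact_force: [0.5, -1.1, -0.0]
opening: 0.451
```

>>> carry_out(linear=[[-0.009, 0.04, 0], [-0.018, 0.08, 0], [-0.027, 0.12, 0], [-0.036, 0.16, 0], [-0.045, 0.2, 0], [-0.047, 0.215, 0], [-0.047, 0.215, 0], [-0.047, 0.215, 0]], roll=[-0.12, -0.24, -0.36, -0.48, -0.55, -0.55, -0.55, -0.55])

```text
clock: 26.55
tool_pos: [0.4716, 0.2809, 0.3529]
eef_rot: [0.695, 0.719, 0.011, -0.028]
contact_force: [-0.1, -0.7, -0.1]
opening: 0.45
```

```bash
python3 - <<'E'
from h import *
st()
p=snapshot('wrist');save(p,'w8');w=cloud(p)
obj(p,'spanner_c',.02,.045,w)
for q in ['plane_seat','sanding_seat','push_seat']: obj(p,q,.043,.06,w)
E
```

```text
{'clock': 26.55, 'q': [-0.225, 0.523, -0.593, 1.658, 0.262, 1.035, -0.851], 'tool_pos': [0.472, 0.281, 0.353], 'eef_rot': [0.695, 0.719, 0.011, -0.028], 'contact_force': [-0.083, -0.725, -0.084], 'opening': 0.45}
spanner_c 0.85 3264 rect [476.1 293.2] [ 36.8 258.4] 2.5 median [0.4757 0.319  0.0331] rng x [0.455 0.497] y [0.168 0.419] z [0.031 0.033 0.036]
plane_seat 0.58 1949 rect [481.7 186.9] [192.1  96.4] 2.4 median [0.4305 0.2198 0.0503] rng x [0.386 0.577] y [0.138 0.238] z [0.045 0.05  0.052]
sanding_seat 0.71 4280 rect [477.3 290.4] [192.5  96. ] 2.3 median [0.528  0.292  0.0504] rng x [0.382 0.573] y [0.241 0.34 ] z [0.045 0.05  0.052]
push_seat 0.82 2144 rect [473.2 394.7] [192.6  95.6] 2.0 median [0.5244 0.4016 0.0501] rng x [0.377 0.569] y [0.345 0.445] z [0.044 0.05  0.052]
```

View pics/w8.png

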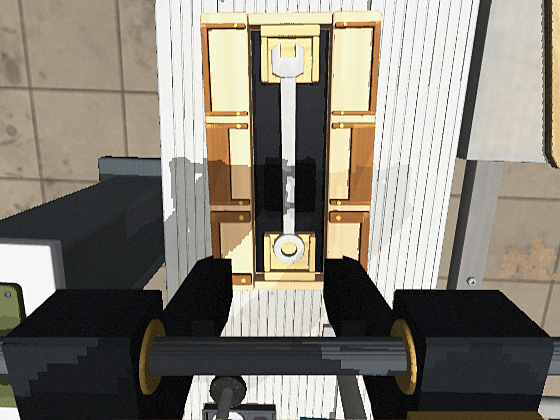

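The spanner lies straight in the trough, from ring end (290,250) to open jaw (288,60), shank clear of the trough walls.

>>> carry_out(linear=[[0.002, 0.006, -0.035], [0.005, 0.0115, -0.07], [0.005, 0.0115, -0.11], [0.005, 0.0115, -0.15], [0.005, 0.0115, -0.185], [0.005, 0.0115, -0.21], [0.005, 0.0115, -0.22], [0.005, 0.0115, -0.22]], roll=[0.01, 0.01, 0.01, 0.01, 0.01, 0.01, 0.01, 0.01])

```text
clock: 27.47
tool_pos: [0.4775, 0.2889, 0.132]
eef_rot: [0.694, 0.72, 0.009, -0.028]
contact_force: [0.3, -0.1, 0.2]
opening: 0.448
```

```bash
python3 - <<'E'
from h import *
st()
E
```

```text
{'clock': 27.467, 'q': [-0.346, 0.812, -0.424, 1.87, 0.482, 0.548, -1.027], 'tool_pos': [0.478, 0.289, 0.132], 'eef_rot': [0.694, 0.72, 0.009, -0.028], 'contact_force': [0.312, -0.146, 0.176], 'opening': 0.448}
```

>>> carry_out(linear=[[-0.001, 0.002, -0.025], [-0.001, 0.004, -0.05], [-0.001, 0.004, -0.07], [-0.001, 0.004, -0.084], [-0.001, 0.004, -0.091], [-0.001, 0.004, -0.091]], roll=[0, 0, 0, 0, 0, 0])

```text
clock: 27.97
tool_pos: [0.4771, 0.2929, 0.0413]
eef_rot: [0.694, 0.72, 0.01, -0.028]
contact_force: [-0.4, -0.2, -0.6]
opening: 0.453
```

>>> carry_out(linear=[[0, 0, 0], [0, 0, 0], [0, 0, 0], [0, 0, 0], [0, 0, 0], [0, 0, 0]], roll=[0, 0, 0, 0, 0, 0], gripper=0.0, grip_force=50)

```text
clock: 28.47
tool_pos: [0.4776, 0.2933, 0.0425]
eef_rot: [0.694, 0.72, 0.011, -0.028]
contact_force: [-0.9, -0.4, 6.3]
opening: 0.189
```

>>> carry_out(linear=[[0, 0, 0.01], [0, 0, 0.03], [0, 0, 0.06], [0, 0, 0.095], [0, 0, 0.13], [0, 0, 0.17], [0, 0, 0.2], [0, 0, 0.2]], roll=[0, 0, 0, 0, 0, 0, 0, 0])

```text
clock: 29.13
tool_pos: [0.4799, 0.2957, 0.2493]
eef_rot: [0.694, 0.72, 0.016, -0.027]
contact_force: [0.7, 1.6, -1.8]
opening: 0.193
```

```bash
python3 - <<'E'
from h import *
st()
p=snapshot('wrist');save(p,'w9');w=cloud(p)
obj(p,'spanner_c',.1,.4,w)
E
```

```text
{'clock': 29.133, 'q': [-0.28, 0.654, -0.542, 1.769, 0.371, 0.797, -0.946], 'tool_pos': [0.48, 0.296, 0.249], 'eef_rot': [0.694, 0.72, 0.016, -0.027], 'contact_force': [0.694, 1.577, -1.798], 'opening': 0.193}
spanner_c 0.81 17864 rect [482.1 316.1] [ 35.7 174.4] 5.2 median [0.4775 0.3509 0.2396] rng x [0.46 0.49] y [0.233 0.401] z [0.238 0.24  0.243]
```

View pics/w9.png

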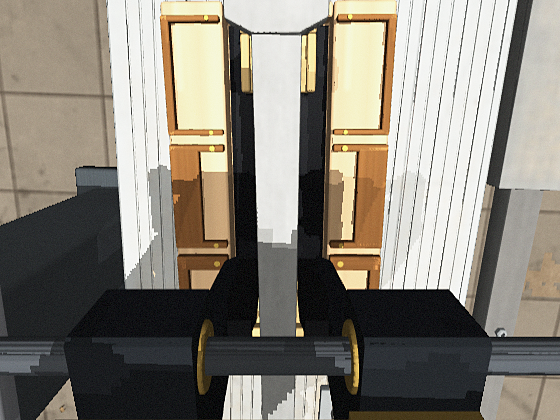

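The spanner is held level between the fingers (278,200). Carrying it over the clamp.

>>> carry_out(linear=[[0, 0, 0.03], [0, 0, 0.06], [0, 0, 0.09], [0, -0.01, 0.108], [-0.003, -0.04, 0.11], [-0.006, -0.075, 0.11], [-0.009, -0.11, 0.11], [-0.012, -0.145, 0.11]], roll=[0, 0, 0, 0, 0, 0, 0, 0])

```text
clock: 29.9
tool_pos: [0.4643, 0.1458, 0.3518]
eef_rot: [0.694, 0.72, 0.009, -0.028]
contact_force: [0.9, -0.4, -3.0]
opening: 0.192
```

>>> carry_out(linear=[[-0.003, -0.035, 0], [-0.006, -0.07, 0], [-0.009, -0.105, 0], [-0.012, -0.14, 0], [-0.015, -0.175, 0], [-0.018, -0.21, 0], [-0.021, -0.245, 0], [-0.024, -0.28, 0]], roll=[0, 0, 0, 0, 0, 0, 0, 0])

```text
clock: 30.57
tool_pos: [0.4385, -0.136, 0.35]
eef_rot: [0.694, 0.72, 0.008, -0.03]
contact_force: [1.8, -0.4, -2.4]
opening: 0.192
```

>>> carry_out(linear=[[-0.004, -0.035, 0], [-0.008, -0.07, 0], [-0.012, -0.105, 0], [-0.015, -0.135, 0], [-0.017, -0.155, 0], [-0.017, -0.165, 0], [-0.017, -0.165, 0]], roll=[0, 0, 0, 0, 0, 0, 0])

```text
clock: 31.15
tool_pos: [0.4201, -0.303, 0.348]
eef_rot: [0.695, 0.718, 0.008, -0.032]
contact_force: [-0.4, -0.6, -2.2]
opening: 0.192
```

```bash
python3 - <<'E'
from h import *
st()
p=snapshot('wrist');save(p,'w10');w=cloud(p)
obj(p,'spanner_c',.1,.4,w)
obj(p,'service_bed',-.1,.04,w)
p=snapshot('top');save(p,'t10');w=cloud(p)
obj(p,'spanner_c',.1,.4,w)
for px in ([422.25,230.4],): print(raypt(p,px,.004))
E
```

```text
{'clock': 31.15, 'q': [0.905, 0.506, -0.565, 1.697, 0.257, 1.075, 0.294], 'tool_pos': [0.42, -0.303, 0.348], 'eef_rot': [0.695, 0.718, 0.008, -0.032], 'contact_force': [-0.397, -0.626, -2.175], 'opening': 0.192}
spanner_c few
service_bed 0.75 10563 rect [ 422.3 -267.8] [115.7 317.5] 1.5 median [ 0.4535 -0.2648  0.0042] rng x [0.367 0.48 ] y [-0.418 -0.118] z [0.002 0.004 0.017]
spanner_c 0.71 647 rect [ 418.  -246.9] [ 33.9 158.8] 1.1 median [ 0.4196 -0.2285  0.3397] rng x [0.4   0.434] y [-0.324 -0.17 ] z [0.336 0.34  0.344]
[ 0.42189621 -0.29752668  0.004     ]
```

View pics/w10.png

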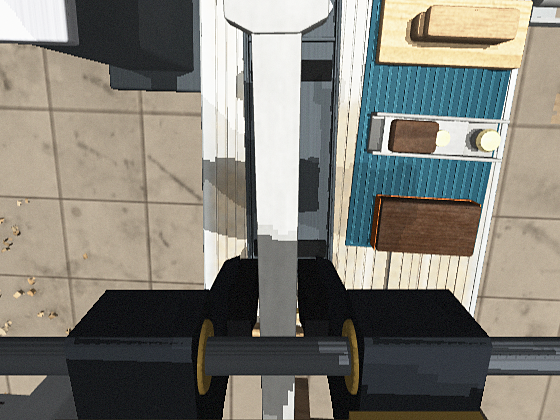

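```bash
python3 - <<'E'
from h import *
p=snapshot('wrist');w=cloud(p)
i=p['img'].mean(-1)
for col in (310,316,322):
    pr=None
    out=[]
    for r in range(30,262):
        d=i[r,col]<45
        if d!=pr: out.append((r,bool(d),np.round(w[r,col],3).tolist())); pr=d
    print(col,out)
# bed rows: x extents of tray floor
m=(w[...,2]<.03)&(i<130)&(abs(w[...,1]+.27)<.01)&(w[...,0]>.33)&(w[...,0]<.5); print(np.percentile(w[m][:,0],[0,2,98,100]))
E
```

```text
310 [(30, False, [0.428, -0.201, 0.336]), (45, True, [0.443, -0.153, 0.011]), (46, False, [0.444, -0.153, 0.005]), (64, True, [0.445, -0.174, 0.007]), (85, False, [0.446, -0.197, 0.008]), (168, True, [0.453, -0.298, 0.003]), (170, False, [0.453, -0.3, 0.003]), (175, True, [0.453, -0.307, 0.004]), (176, False, [0.453, -0.308, 0.004]), (243, True, [0.459, -0.397, 0.007])]
316 [(30, False, [0.449, -0.136, 0.004]), (45, True, [0.45, -0.153, 0.01]), (46, False, [0.45, -0.153, 0.007]), (64, True, [0.452, -0.174, 0.009]), (85, False, [0.453, -0.197, 0.008]), (166, True, [0.46, -0.295, 0.005]), (167, False, [0.46, -0.296, 0.002]), (168, True, [0.46, -0.297, 0.004]), (180, False, [0.461, -0.313, 0.003]), (181, True, [0.461, -0.314, 0.004]), (182, False, [0.462, -0.316, 0.003]), (183, True, [0.462, -0.317, 0.003]), (184, False, [0.462, -0.318, 0.004]), (187, True, [0.462, -0.322, 0.003]), (201, False, [0.463, -0.34, 0.004]), (242, True, [0.467, -0.397, 0.003])]
322 [(30, False, [0.456, -0.135, 0.004]), (45, True, [0.457, -0.153, 0.012]), (46, False, [0.458, -0.153, 0.004]), (64, True, [0.459, -0.173, 0.008]), (85, False, [0.461, -0.197, 0.007]), (243, True, [0.475, -0.396, 0.008]), (253, False, [0.476, -0.41, 0.008]), (254, True, [0.476, -0.412, 0.007])]
[0.34260575 0.3647647  0.47893997 0.49344114]
```

View pics/t10.png

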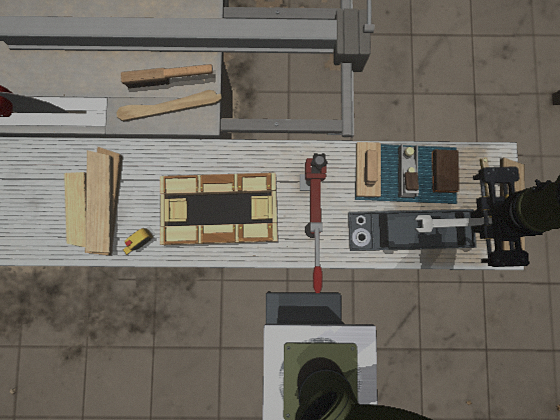

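>>> carry_out(linear=[[0.003, 0.003, -0.035], [0.006, 0.005, -0.07], [0.006, 0.005, -0.105], [0.006, 0.005, -0.14], [0.006, 0.005, -0.175], [0.006, 0.005, -0.21], [0.006, 0.005, -0.235], [0.006, 0.005, -0.24]], roll=[0, 0, 0, 0, 0, 0, 0, 0])

```text
clock: 32.12
tool_pos: [0.4263, -0.2922, 0.1068]
eef_rot: [0.692, 0.721, 0.008, -0.033]
contact_force: [-1.2, 0.2, -1.8]
opening: 0.194
```

>>> carry_out(linear=[[0, 0, -0.02], [0, 0, -0.04], [0, 0, -0.05], [0, 0, -0.055], [0, 0, -0.055]], roll=[0, 0, 0, 0, 0])

```text
clock: 32.53
tool_pos: [0.4267, -0.292, 0.052]
eef_rot: [0.692, 0.721, 0.008, -0.033]
contact_force: [-0.2, 0.5, -2.6]
opening: 0.193
```

```bash
python3 - <<'E'
from h import *
st()
p=snapshot('top');w=cloud(p)
obj(p,'spanner_c',.03,.2,w)
E
```

```text
{'clock': 32.533, 'q': [0.71, 0.924, -0.304, 1.959, 0.563, 0.401, 0.025], 'tool_pos': [0.427, -0.292, 0.052], 'eef_rot': [0.692, 0.721, 0.008, -0.033], 'contact_force': [-0.229, 0.469, -2.642], 'opening': 0.193}
spanner_c 0.86 306 rect [ 422.6 -230.2] [ 34.2 125.6] 0.2 median [ 0.4235 -0.2131  0.0423] rng x [0.406 0.439] y [-0.289 -0.168] z [0.037 0.042 0.047]
```

```bash
python3 - <<'E'
from h import *
for n in ('top','side'):
    p=snapshot(n);w=cloud(p)
    for d in cut_out(p,'spanner_c')[:1]:
        a=w[d['region']&(w[...,2]>.025)&(w[...,2]<.07)]; print(n,len(a),np.sort(a[:,1])[-6:].round(4),np.sort(a[:,1])[:3].round(4))
    save(p,n+'11')
c=cv2.imread('pics/top11.png')[190:280,340:540]; cv2.imwrite('pics/c11.png',cv2.resize(c,None,fx=4,fy=4,interpolation=cv2.INTER_NEAREST))
E
```

```text
top 305 [-0.1642 -0.1638 -0.1638 -0.1635 -0.1617 -0.1607] [-0.2923 -0.2919 -0.2917]
side 111 [-0.1611 -0.1603 -0.1583 -0.1582 -0.1577 -0.1517] [-0.2881 -0.283  -0.2806]
```

View pics/c11.png

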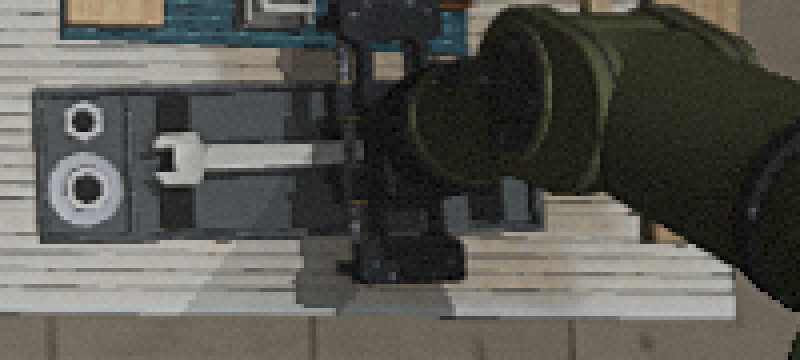

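The spanner's open jaw (180,158) is over the +y strip and inside the divider; 4 mm toward −y, then down.

>>> carry_out(linear=[[0, -0.002, -0.008], [0, -0.004, -0.015], [0, -0.004, -0.021], [0, -0.004, -0.0235], [0, -0.004, -0.0235]], roll=[0, 0, 0, 0, 0])

```text
clock: 33.25
tool_pos: [0.4262, -0.2962, 0.0282]
eef_rot: [0.692, 0.721, 0.008, -0.034]
contact_force: [-0.3, 0.0, -1.1]
opening: 0.192
```

>>> carry_out(linear=[[0, 0, -0.001], [0, 0, -0.002], [0, 0, -0.003], [0, 0, -0.003]], roll=[0, 0, 0, 0])

```text
clock: 33.58
tool_pos: [0.4262, -0.2961, 0.0264]
eef_rot: [0.692, 0.721, 0.007, -0.033]
contact_force: [-2.2, 0.9, 10.0]
opening: 0.192
```

Contact at the expected height; releasing slowly.

>>> carry_out(linear=[[0, 0, 0], [0, 0, 0], [0, 0, 0], [0, 0, 0], [0, 0, 0], [0, 0, 0.02], [0, 0, 0.05], [0, 0, 0.09]], roll=[0, 0, 0, 0, 0, 0, 0, 0], gripper=0.5)

```text
clock: 34.25
tool_pos: [0.4247, -0.2952, 0.1155]
eef_rot: [0.691, 0.721, 0.007, -0.036]
contact_force: [0.6, -1.6, 0.4]
opening: 0.498
```

>>> carry_out(linear=[[0, 0, 0.04], [0, 0, 0.08], [0, 0, 0.12], [0, 0, 0.16], [0, 0, 0.2], [0, 0, 0.23], [0, 0, 0.23]], roll=[0, 0, 0, 0, 0, 0, 0])

```text
clock: 34.83
tool_pos: [0.4276, -0.296, 0.3515]
eef_rot: [0.692, 0.721, 0.008, -0.03]
contact_force: [1.0, 0.3, -0.2]
opening: 0.499
```

```bash
python3 - <<'E'
from h import *
st()
p=snapshot('wrist');save(p,'w12');w=cloud(p)
obj(p,'spanner_c',-.01,.04,w);obj(p,'service_bed',-.01,.04,w)
for q in ['plane_c','sanding_c','push_c']: obj(p,q,.01,.5,w)
E
```

```text
{'clock': 34.833, 'q': [0.899, 0.508, -0.586, 1.688, 0.265, 1.085, 0.277], 'tool_pos': [0.428, -0.296, 0.351], 'eef_rot': [0.692, 0.721, 0.008, -0.03], 'contact_force': [0.989, 0.252, -0.154], 'opening': 0.499}
spanner_c 0.8 3175 rect [ 425.9 -300.5] [ 37. 266.] 2.7 median [ 0.4251 -0.2753  0.017 ] rng x [0.404 0.447] y [-0.423 -0.171] z [0.011 0.017 0.02 ]
service_bed 0.59 22264 rect [ 424.6 -278.9] [117.1 355.5] 2.6 median [ 0.4198 -0.2499  0.0042] rng x [0.366 0.48 ] y [-0.444 -0.106] z [0.002 0.004 0.017]
plane_c 0.72 5287 rect [ 593.7 -256.4] [ 48.2 150.3] 88.6 median [ 0.5829 -0.255   0.0379] rng x [0.52  0.665] y [-0.28  -0.232] z [0.012 0.038 0.065]
sanding_c 0.88 5522 rect [ 595.4 -367.1] [ 67.6 122.5] 88.7 median [ 0.592  -0.3626  0.0359] rng x [0.534 0.653] y [-0.398 -0.333] z [0.015 0.036 0.038]
push_c 0.83 9796 rect [ 598.  -141.6] [ 70.4 159.6] 89.3 median [ 0.5879 -0.1476  0.0242] rng x [0.519 0.675] y [-0.177 -0.108] z [0.019 0.024 0.072]
```

View pics/w12.png

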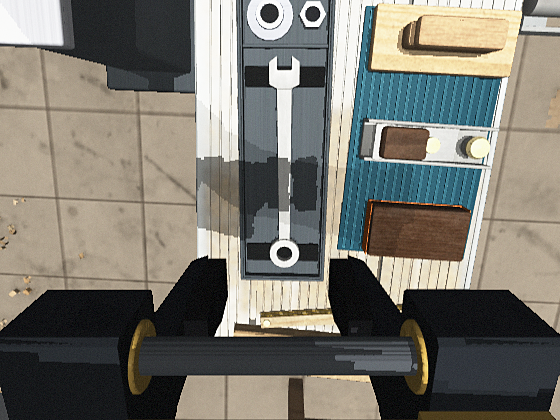

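The spanner lies flat and lengthwise on both strips (heads at (285,72) and (285,253)), and the tools are undisturbed on the mat. Now putting the tools back, sanding block first.

>>> carry_out(linear=[[0.012, -0.005, 0], [0.024, -0.01, 0], [0.036, -0.015, 0], [0.048, -0.02, 0], [0.06, -0.025, 0], [0.072, -0.03, 0], [0.084, -0.035, 0], [0.096, -0.04, 0]], roll=[0.11, 0.22, 0.33, 0.44, 0.55, 0.66, 0.77, 0.88], gripper=1.0)

```text
clock: 35.8
tool_pos: [0.5199, -0.335, 0.342]
eef_rot: [0.315, 0.948, -0.01, -0.038]
contact_force: [0.9, 0.4, -0.2]
opening: 1.001
```

>>> carry_out(linear=[[0.012, -0.005, 0], [0.024, -0.01, 0], [0.036, -0.015, 0], [0.048, -0.02, 0], [0.06, -0.025, 0], [0.072, -0.03, 0], [0.072, -0.03, 0], [0.072, -0.03, 0]], roll=[0.11, 0.22, 0.33, 0.44, 0.55, 0.625, 0.625, 0.625])

```text
clock: 36.47
tool_pos: [0.5917, -0.3645, 0.34]
eef_rot: [0.009, 0.999, -0.02, -0.035]
contact_force: [-0.3, 0.7, -0.2]
opening: 0.996
```

```bash
python3 - <<'E'
from h import *
st()
E
```

```text
{'clock': 36.467, 'q': [0.812, 0.846, -0.863, 1.147, 0.659, 1.467, 1.578], 'tool_pos': [0.592, -0.364, 0.34], 'eef_rot': [0.009, 0.999, -0.02, -0.035], 'contact_force': [-0.349, 0.659, -0.205], 'opening': 0.996}
```

>>> carry_out(linear=[[0, 0, 0.0], [0, 0, 0.0], [0, 0, 0.0], [0, 0, 0.0]], roll=[0, 0, 0, 0])

```text
clock: 36.8
tool_pos: [0.5913, -0.3645, 0.3401]
eef_rot: [0.01, 0.999, -0.021, -0.035]
contact_force: [0.5, 0.7, 0.5]
opening: 1.002
```

```bash
python3 - <<'E'
from h import *
print(np.round(status.get_state()['eef_rot'],4),np.round(status.get_state()['q'],4))
E
```

```text
[ 0.0096  0.9991 -0.0206 -0.0347] [ 0.812   0.8458 -0.8631  1.1474  0.6584  1.4674  1.5778]
```

>>> carry_out(linear=[[0, 0, -0.04], [0, 0, -0.08], [0, 0, -0.12], [0, 0, -0.12], [0, 0, -0.12], [0, 0, -0.12]], roll=[0, 0, 0, 0, 0, 0])

```text
clock: 37.3
tool_pos: [0.5925, -0.3646, 0.2227]
eef_rot: [0.01, 0.999, -0.021, -0.033]
contact_force: [0.2, 0.2, 0.9]
opening: 0.998
```

```bash
python3 - <<'E'
from h import *
print(np.round(status.get_state()['eef_rot'],4),np.round(status.get_state()['q'],4))
E
```

```text
[ 0.01    0.9992 -0.0208 -0.033 ] [ 0.8189  0.95   -0.8265  1.3011  0.7415  1.2538  1.4848]
```

>>> carry_out(linear=[[0, 0, 0.04], [0, 0, 0.08], [0, 0, 0.12], [0, 0, 0.12], [0, 0, 0.12], [0, 0, 0.12]], roll=[0, 0, 0, 0, 0, 0])

```text
clock: 37.8
tool_pos: [0.5931, -0.3644, 0.3452]
eef_rot: [0.01, 0.999, -0.022, -0.031]
contact_force: [-0.7, -1.2, -0.6]
opening: 0.998
```

```bash
python3 - <<'E'
from h import *
print(np.round(status.get_state()['eef_rot'],4),np.round(status.get_state()['q'],4))
E
```

```text
[ 0.01    0.9992 -0.0216 -0.0312] [ 0.8107  0.8409 -0.8639  1.141   0.6568  1.4694  1.5794]
```

>>> carry_out(linear=[[0, 0, -0.02], [0.001, -0.001, -0.055], [0.002, -0.002, -0.095], [0.002, -0.002, -0.135], [0.002, -0.002, -0.175], [0.002, -0.002, -0.21], [0.002, -0.002, -0.235], [0.002, -0.002, -0.24]], roll=[0, 0, 0, 0, 0, 0, 0, 0])

```text
clock: 38.47
tool_pos: [0.5913, -0.3655, 0.0991]
eef_rot: [0.009, 0.999, -0.02, -0.036]
contact_force: [-0.5, -0.2, 0.3]
opening: 1.004
```

```bash
python3 - <<'E'
from h import *
st()
E
```

```text
{'clock': 38.467, 'q': [0.801, 1.089, -0.76, 1.376, 0.845, 1.077, 1.403], 'tool_pos': [0.591, -0.366, 0.099], 'eef_rot': [0.009, 0.999, -0.02, -0.036], 'contact_force': [-0.497, -0.154, 0.341], 'opening': 1.004}
```

>>> carry_out(linear=[[0.002, -0.001, -0.02], [0.003, -0.001, -0.04], [0.003, -0.001, -0.055], [0.003, -0.001, -0.065], [0.003, -0.001, -0.069], [0.003, -0.001, -0.069], [0.003, -0.001, -0.069]], roll=[0, 0, 0, 0, 0, 0, 0])

```text
clock: 39.05
tool_pos: [0.595, -0.3667, 0.0312]
eef_rot: [0.009, 0.999, -0.02, -0.035]
contact_force: [-0.1, -0.1, 0.4]
opening: 0.997
```

>>> carry_out(linear=[[0, 0, 0], [0, 0, 0], [0, 0, 0], [0, 0, 0], [0, 0, 0]], roll=[0, 0, 0, 0, 0], gripper=0.0, grip_force=30)

```text
clock: 39.47
tool_pos: [0.5955, -0.3667, 0.0321]
eef_rot: [0.01, 0.999, -0.02, -0.035]
contact_force: [-0.5, 1.1, 4.6]
opening: 0.76
```

>>> carry_out(linear=[[0, 0, 0.015], [0, 0, 0.045], [0, 0, 0.085], [0, 0, 0.125], [0, 0, 0.165], [0, 0, 0.165], [0, 0, 0.165], [0, 0, 0.165]], roll=[0, 0, 0, 0, 0, 0, 0, 0])

```text
clock: 40.13
tool_pos: [0.5948, -0.3668, 0.1971]
eef_rot: [0.01, 0.999, -0.021, -0.035]
contact_force: [-0.1, -0.6, -1.8]
opening: 0.762
```

>>> carry_out(linear=[[0, 0, 0.04], [0, 0, 0.08], [0, 0, 0.12], [0, 0, 0.16], [0, 0, 0.17], [0, 0, 0.17], [0, 0, 0.17]], roll=[0, 0, 0, 0, 0, 0, 0])

```text
clock: 40.72
tool_pos: [0.5942, -0.3668, 0.3649]
eef_rot: [0.009, 0.999, -0.02, -0.037]
contact_force: [-0.7, 0.8, -1.7]
opening: 0.758
```

>>> carry_out(linear=[[-0.004, 0.02, 0], [-0.01, 0.055, 0], [-0.017, 0.095, 0], [-0.024, 0.135, 0], [-0.031, 0.175, 0], [-0.038, 0.215, 0], [-0.045, 0.255, 0], [-0.052, 0.295, 0]], roll=[0.01, 0.02, 0.03, 0.04, 0.05, 0.06, 0.063, 0.063])

```text
clock: 41.38
tool_pos: [0.5397, -0.0711, 0.3615]
eef_rot: [-0.022, 0.999, -0.021, -0.039]
contact_force: [0.7, 0.1, -1.6]
opening: 0.764
```

>>> carry_out(linear=[[-0.007, 0.04, 0], [-0.014, 0.08, 0], [-0.021, 0.12, 0], [-0.028, 0.16, 0], [-0.035, 0.2, 0], [-0.042, 0.24, 0], [-0.05, 0.28, 0], [-0.055, 0.315, 0]], roll=[0, 0, 0, 0, 0, 0, 0, 0])

```text
clock: 42.05
tool_pos: [0.4825, 0.2449, 0.3583]
eef_rot: [-0.023, 0.999, -0.023, -0.042]
contact_force: [1.2, 1.2, 0.0]
opening: 0.76
```

```bash
python3 - <<'E'
from h import *
st()
E
```

```text
{'clock': 42.05, 'q': [-0.037, 0.634, -0.926, 1.575, 0.48, 1.286, 0.568], 'tool_pos': [0.483, 0.245, 0.358], 'eef_rot': [-0.023, 0.999, -0.023, -0.042], 'contact_force': [1.228, 1.247, 0.025], 'opening': 0.76}
```

>>> carry_out(linear=[[-0.002, 0.02, -0.01], [-0.004, 0.04, -0.035], [-0.005, 0.046, -0.07], [-0.005, 0.046, -0.11], [-0.005, 0.046, -0.15], [-0.005, 0.046, -0.185], [-0.005, 0.046, -0.205], [-0.005, 0.046, -0.21]], roll=[0, 0, 0, 0, 0, 0, 0, 0])

```text
clock: 42.72
tool_pos: [0.4741, 0.287, 0.1417]
eef_rot: [-0.023, 0.998, -0.027, -0.048]
contact_force: [0.7, -0.0, -1.3]
opening: 0.76
```

```bash
python3 - <<'E'
from h import *
st()
p=snapshot('top');w=cloud(p);obj(p,'sanding_c',.14,.18,w)
p=snapshot('wrist');save(p,'w13');w=cloud(p)
obj(p,'sanding_c',.12,.2,w);obj(p,'sanding_seat',.043,.06,w)
E
```

```text
{'clock': 42.717, 'q': [-0.205, 0.905, -0.762, 1.763, 0.726, 0.904, 0.311], 'tool_pos': [0.474, 0.287, 0.142], 'eef_rot': [-0.023, 0.998, -0.027, -0.048], 'contact_force': [0.706, -0.009, -1.278], 'opening': 0.76}
sanding_c 0.81 449 rect [437.7 284.9] [45.4 65.3] 3.2 median [0.4375 0.2851 0.146 ] rng x [0.415 0.461] y [0.252 0.317] z [0.142 0.146 0.15 ]
sanding_c 0.82 42252 rect [471.2 289.4] [115.9  71.7] 4.3 median [0.455  0.2878 0.1498] rng x [0.415 0.525] y [0.255 0.32 ] z [0.143 0.15  0.152]
sanding_seat 0.62 7778 rect [401.1 287.9] [40.  96.1] 1.6 median [0.3951 0.2886 0.0503] rng x [0.381 0.415] y [0.241 0.335] z [0.049 0.05  0.052]
```

View pics/w13.png

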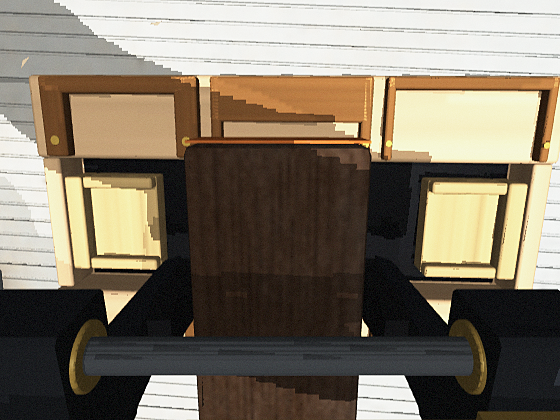

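>>> carry_out(linear=[[0.002, 0.002, -0.015], [0.004, 0.004, -0.03], [0.004, 0.004, -0.043], [0.004, 0.004, -0.05], [0.004, 0.004, -0.052], [0.004, 0.004, -0.052], [0.004, 0.004, -0.052]], roll=[-0.01, -0.02, -0.02, -0.02, -0.02, -0.02, -0.02])

```text
clock: 43.55
tool_pos: [0.4817, 0.2957, 0.0973]
eef_rot: [-0.013, 0.999, -0.022, -0.042]
contact_force: [-0.4, 1.0, -1.0]
opening: 0.76
```

```bash
python3 - <<'E'
from h import *
st()
p=snapshot('wrist');save(p,'w14');w=cloud(p)
obj(p,'sanding_c',.08,.2,w)
p=snapshot('top');w=cloud(p);obj(p,'sanding_c',.08,.12,w)
E
```

```text
{'clock': 43.55, 'q': [-0.236, 0.969, -0.713, 1.762, 0.787, 0.827, 0.252], 'tool_pos': [0.482, 0.296, 0.097], 'eef_rot': [-0.013, 0.999, -0.022, -0.042], 'contact_force': [-0.386, 0.99, -0.994], 'opening': 0.76}
sanding_c 0.97 41852 rect [478.  295.8] [115.4  69.5] 1.5 median [0.461  0.2945 0.1013] rng x [0.421 0.531] y [0.262 0.326] z [0.095 0.101 0.103]
sanding_c 0.67 413 rect [445.7 293.2] [45.3 64.7] 0.6 median [0.444  0.2928 0.1014] rng x [0.423 0.466] y [0.261 0.325] z [0.093 0.101 0.106]
```

View pics/w14.png

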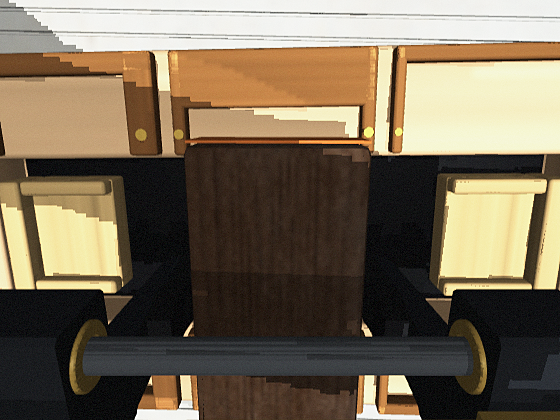

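>>> carry_out(linear=[[-0.002, -0.003, -0.004], [-0.004, -0.005, -0.009], [-0.004, -0.005, -0.013], [-0.004, -0.005, -0.017], [-0.004, -0.005, -0.02], [-0.004, -0.005, -0.02]], roll=[0.01, 0.01, 0.01, 0.01, 0.01, 0.01])

```text
clock: 44.25
tool_pos: [0.4778, 0.2905, 0.077]
eef_rot: [-0.018, 0.999, -0.022, -0.042]
contact_force: [0.4, -0.4, -1.4]
opening: 0.76
```

>>> carry_out(linear=[[0, 0, -0.002], [0, 0, -0.004], [0, 0, -0.006], [0, 0, -0.007], [0, 0, -0.007]], roll=[0, 0, 0, 0, 0])

```text
clock: 44.67
tool_pos: [0.4777, 0.2905, 0.0703]
eef_rot: [-0.018, 0.999, -0.022, -0.042]
contact_force: [-0.7, -0.9, 1.7]
opening: 0.759
```

```bash
python3 - <<'E'
from h import *
st()
E
```

```text
{'clock': 44.667, 'q': [-0.246, 1.002, -0.684, 1.788, 0.833, 0.774, 0.223], 'tool_pos': [0.478, 0.29, 0.07], 'eef_rot': [-0.018, 0.999, -0.022, -0.042], 'contact_force': [-0.704, -0.944, 1.686], 'opening': 0.759}
```

>>> carry_out(linear=[[0, 0, 0], [0, 0, 0], [0, 0, 0], [0, 0, 0], [0, 0, 0.02], [0, 0, 0.05], [0, 0, 0.09], [0, 0, 0.13]], roll=[0, 0, 0, 0, 0, 0, 0, 0], gripper=1.0)

```text
clock: 45.33
tool_pos: [0.4771, 0.29, 0.2011]
eef_rot: [-0.018, 0.999, -0.023, -0.043]
contact_force: [0.1, 0.2, 0.0]
opening: 1.0
```

>>> carry_out(linear=[[0, 0, 0.04], [0, 0, 0.08], [0, 0, 0.12], [0, 0, 0.155], [0, 0, 0.155], [0, 0, 0.155]], roll=[0, 0, 0, 0, 0, 0])

```text
clock: 45.83
tool_pos: [0.4775, 0.2908, 0.358]
eef_rot: [-0.018, 0.999, -0.021, -0.041]
contact_force: [-0.6, -1.2, -1.2]
opening: 1.002
```

```bash
python3 - <<'E'
from h import *
st()
p=snapshot('wrist');save(p,'w15');w=cloud(p)
obj(p,'sanding_c',.055,.2,w);obj(p,'sanding_seat',.043,.06,w)
p=snapshot('top');w=cloud(p)
for q in ['plane_seat','sanding_seat','push_seat']: obj(p,q,.043,.06,w)
E
```

```text
{'clock': 45.833, 'q': [-0.13, 0.657, -0.912, 1.526, 0.482, 1.302, 0.499], 'tool_pos': [0.477, 0.291, 0.358], 'eef_rot': [-0.018, 0.999, -0.021, -0.041], 'contact_force': [-0.582, -1.243, -1.242], 'opening': 1.002}
sanding_c 0.91 6159 rect [477.8 289.1] [120.9  66. ] 2.4 median [0.4739 0.2891 0.0739] rng x [0.418 0.535] y [0.256 0.322] z [0.071 0.074 0.076]
sanding_seat 0.86 4054 rect [477.7 291. ] [192.2  98.8] 2.8 median [0.4125 0.29   0.0504] rng x [0.382 0.573] y [0.241 0.34 ] z [0.047 0.05  0.052]
plane_seat 0.46 140 rect [399.7 208.9] [74.8 36.4] 53.2 median [0.3967 0.2195 0.0498] rng x [0.388 0.433] y [0.172 0.233] z [0.045 0.05  0.054]
sanding_seat 0.82 379 rect [405.6 290.5] [47.5 98.7] 0.6 median [0.3983 0.2886 0.0494] rng x [0.382 0.429] y [0.241 0.337] z [0.044 0.049 0.055]
push_seat 0.49 83 rect [384.6 385. ] [36.2 96.6] 23.2 median [0.3836 0.3738 0.0497] rng x [0.378 0.418] y [0.344 0.435] z [0.045 0.05  0.054]
```

View pics/w15.png

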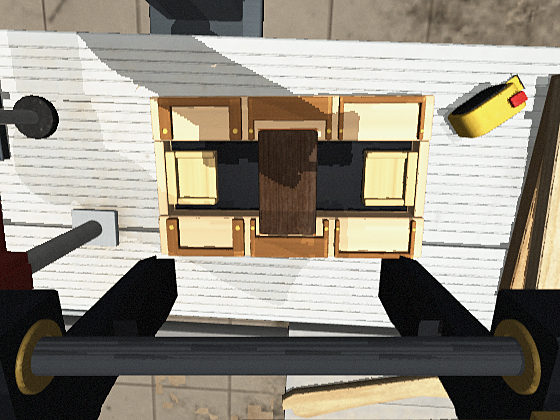

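The sanding block is fully down in its seat (288,182), top at 0.074 and centred within 2 mm. Next the plane.

>>> carry_out(linear=[[0.004, -0.02, 0], [0.012, -0.055, 0], [0.02, -0.095, 0], [0.029, -0.135, 0], [0.037, -0.175, 0], [0.046, -0.215, 0], [0.054, -0.255, 0], [0.063, -0.295, 0]], roll=[-0.01, -0.02, -0.03, -0.04, -0.05, -0.06, -0.06, -0.06], gripper=0.9)

```text
clock: 46.85
tool_pos: [0.5396, -0.0075, 0.3544]
eef_rot: [0.011, 0.999, -0.022, -0.045]
contact_force: [0.5, 0.1, 0.2]
opening: 0.897
```

>>> carry_out(linear=[[0.008, -0.04, 0], [0.017, -0.08, 0], [0.025, -0.12, 0], [0.034, -0.16, 0], [0.042, -0.2, 0], [0.05, -0.235, 0], [0.053, -0.25, 0], [0.053, -0.25, 0]], roll=[0, 0, 0, 0, 0, 0, 0, 0])

```text
clock: 47.52
tool_pos: [0.5921, -0.2634, 0.3523]
eef_rot: [0.016, 0.999, -0.023, -0.046]
contact_force: [-1.0, -0.5, -0.3]
opening: 0.899
```

```bash
python3 - <<'E'
from h import *
st()
E
```

```text
{'clock': 47.517, 'q': [0.709, 0.777, -0.867, 1.269, 0.612, 1.446, 1.4], 'tool_pos': [0.592, -0.263, 0.352], 'eef_rot': [0.016, 0.999, -0.023, -0.046], 'contact_force': [-1.026, -0.491, -0.259], 'opening': 0.899}
```

>>> carry_out(linear=[[0.001, 0.007, -0.04], [0.001, 0.007, -0.08], [0.001, 0.007, -0.12], [0.001, 0.007, -0.12], [0.001, 0.007, -0.12], [0.001, 0.007, -0.12]], roll=[0.01, 0.01, 0.01, 0.01, 0.01, 0.01])

```text
clock: 48.02
tool_pos: [0.5944, -0.2553, 0.2345]
eef_rot: [0.01, 0.999, -0.023, -0.045]
contact_force: [-1.0, -0.1, -0.0]
opening: 0.902
```

>>> carry_out(linear=[[0, 0, -0.04], [0, 0, -0.08], [0, 0, -0.12], [0, 0, -0.12], [0, 0, -0.12], [0, 0, -0.12]], roll=[0, 0, 0, 0, 0, 0])

```text
clock: 48.52
tool_pos: [0.597, -0.255, 0.1184]
eef_rot: [0.011, 0.999, -0.023, -0.042]
contact_force: [0.7, 0.8, 0.5]
opening: 0.9
```

```bash
python3 - <<'E'
from h import *
st()
E
```

```text
{'clock': 48.517, 'q': [0.671, 1.019, -0.758, 1.513, 0.825, 1.038, 1.199], 'tool_pos': [0.597, -0.255, 0.118], 'eef_rot': [0.011, 0.999, -0.023, -0.042], 'contact_force': [0.722, 0.848, 0.497], 'opening': 0.9}
```

>>> carry_out(linear=[[-0.001, 0, -0.025], [-0.003, -0.001, -0.05], [-0.003, -0.001, -0.07], [-0.003, -0.001, -0.083], [-0.003, -0.001, -0.089], [-0.003, -0.001, -0.089], [-0.003, -0.001, -0.089]], roll=[0, 0, 0, 0, 0, 0, 0])

```text
clock: 49.1
tool_pos: [0.5954, -0.256, 0.0312]
eef_rot: [0.011, 0.999, -0.023, -0.04]
contact_force: [0.5, 0.1, -0.3]
opening: 0.899
```

>>> carry_out(linear=[[0, 0, 0], [0, 0, 0], [0, 0, 0], [0, 0, 0], [0, 0, 0], [0, 0, 0]], roll=[0, 0, 0, 0, 0, 0], gripper=0.0, grip_force=55)

```text
clock: 49.6
tool_pos: [0.5956, -0.2551, 0.0316]
eef_rot: [0.011, 0.999, -0.022, -0.04]
contact_force: [0.1, 2.4, 3.0]
opening: 0.547
```

>>> carry_out(linear=[[0, 0, 0.015], [0, 0, 0.045], [0, 0, 0.08], [0, 0, 0.12], [0, 0, 0.155], [0, 0, 0.17], [0, 0, 0.17], [0, 0, 0.17]], roll=[0, 0, 0, 0, 0, 0, 0, 0])

```text
clock: 50.27
tool_pos: [0.5947, -0.2556, 0.2006]
eef_rot: [0.011, 0.999, -0.023, -0.041]
contact_force: [-0.4, 0.7, -8.5]
opening: 0.541
```

>>> carry_out(linear=[[0, 0, 0.035], [0, 0, 0.075], [0, 0, 0.115], [0, 0, 0.15], [0, 0, 0.165], [0, 0, 0.165], [0, 0, 0.165]], roll=[0, 0, 0, 0, 0, 0, 0])

```text
clock: 50.85
tool_pos: [0.5938, -0.2559, 0.3627]
eef_rot: [0.011, 0.999, -0.023, -0.043]
contact_force: [0.6, 0.6, -8.7]
opening: 0.544
```

```bash
python3 - <<'E'
from h import *
st()
p=snapshot('wrist');save(p,'w16');w=cloud(p)
obj(p,'plane_c',.3,.5,w)
E
```

```text
{'clock': 50.85, 'q': [0.702, 0.765, -0.872, 1.262, 0.605, 1.456, 1.404], 'tool_pos': [0.594, -0.256, 0.363], 'eef_rot': [0.011, 0.999, -0.023, -0.043], 'contact_force': [0.629, 0.638, -8.692], 'opening': 0.544}
plane_c 0.75 37681 rect [ 591.  -256.7] [ 48.9 148.1] 88.8 median [ 0.5583 -0.2553  0.3879] rng x [0.518 0.656] y [-0.28  -0.233] z [0.344 0.388 0.397]
```

View pics/w16.png

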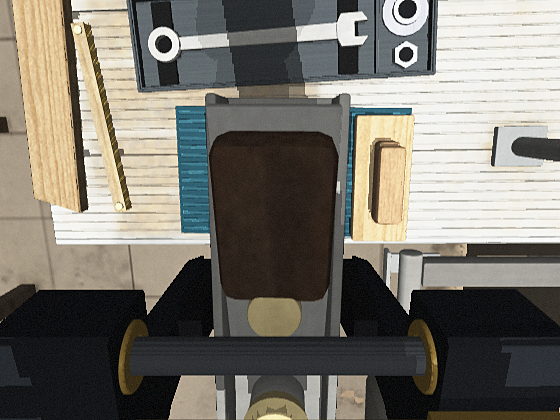

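The plane is held level (270,220). Carrying it over the clamp to its seat.

>>> carry_out(linear=[[-0.004, 0.018, 0], [-0.012, 0.05, 0], [-0.021, 0.085, 0], [-0.03, 0.12, 0], [-0.039, 0.155, 0], [-0.048, 0.19, 0], [-0.057, 0.225, 0], [-0.066, 0.26, 0]], roll=[0.01, 0.02, 0.03, 0.04, 0.05, 0.06, 0.065, 0.065])

```text
clock: 51.62
tool_pos: [0.5253, 0.0045, 0.359]
eef_rot: [-0.022, 0.998, -0.024, -0.046]
contact_force: [1.2, 0.1, -6.8]
opening: 0.54
```

>>> carry_out(linear=[[-0.009, 0.035, 0], [-0.018, 0.07, 0], [-0.027, 0.105, 0], [-0.036, 0.14, 0], [-0.042, 0.165, 0], [-0.046, 0.18, 0], [-0.046, 0.184, 0], [-0.046, 0.184, 0]], roll=[0, 0, 0, 0, 0, 0, 0, 0])

```text
clock: 52.28
tool_pos: [0.4785, 0.1888, 0.3573]
eef_rot: [-0.023, 0.998, -0.025, -0.047]
contact_force: [0.7, -1.5, -7.6]
opening: 0.546
```

>>> carry_out(linear=[[0, 0, -0.02], [0, 0, -0.055], [0, 0, -0.09], [0, 0, -0.13], [0, 0, -0.165], [0, 0, -0.19], [0, 0, -0.2], [0, 0, -0.2]], roll=[0, 0, 0, 0, 0, 0, 0, 0])

```text
clock: 52.95
tool_pos: [0.4778, 0.1858, 0.1545]
eef_rot: [-0.022, 0.998, -0.027, -0.05]
contact_force: [-0.0, -0.6, -6.5]
opening: 0.544
```

```bash
python3 - <<'E'
from h import *
st()
p=snapshot('wrist');save(p,'w17');w=cloud(p)
obj(p,'plane_c',.12,.5,w);obj(p,'plane_seat',.043,.06,w)
p=snapshot('top');w=cloud(p);obj(p,'plane_c',.13,.25,w)
E
```

```text
{'clock': 52.95, 'q': [-0.025, 0.847, -0.769, 1.879, 0.738, 0.861, 0.418], 'tool_pos': [0.478, 0.186, 0.154], 'eef_rot': [-0.022, 0.998, -0.027, -0.05], 'contact_force': [-0.034, -0.598, -6.534], 'opening': 0.544}
plane_c 0.58 37715 rect [474.5 184.9] [147.6  49.1] 2.5 median [0.4426 0.1845 0.1805] rng x [0.402 0.54 ] y [0.16  0.208] z [0.135 0.18  0.19 ]
plane_seat none
plane_c 0.81 489 rect [434.6 186.3] [59.9 48. ] 1.4 median [0.4325 0.1854 0.1839] rng x [0.405 0.463] y [0.162 0.21 ] z [0.139 0.184 0.194]
```

View pics/w17.png

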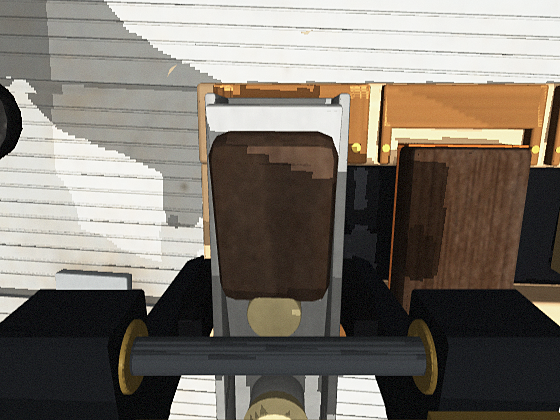

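>>> carry_out(linear=[[0.003, 0.001, -0.01], [0.006, 0.001, -0.025], [0.006, 0.001, -0.04], [0.006, 0.001, -0.053], [0.006, 0.001, -0.062], [0.006, 0.001, -0.067], [0.006, 0.001, -0.067], [0.006, 0.001, -0.067]], roll=[0, 0, 0, 0, 0, 0, 0, 0])

```text
clock: 53.87
tool_pos: [0.4856, 0.1905, 0.0918]
eef_rot: [-0.023, 0.998, -0.024, -0.046]
contact_force: [-0.3, -0.2, -6.6]
opening: 0.544
```

```bash
python3 - <<'E'
from h import *
st()
p=snapshot('wrist');save(p,'w18');w=cloud(p)
obj(p,'plane_c',.08,.5,w)
p=snapshot('top');w=cloud(p);obj(p,'plane_c',.07,.25,w)
E
```

```text
{'clock': 53.867, 'q': [-0.069, 0.942, -0.694, 1.89, 0.845, 0.756, 0.344], 'tool_pos': [0.486, 0.191, 0.092], 'eef_rot': [-0.023, 0.998, -0.024, -0.046], 'contact_force': [-0.314, -0.197, -6.639], 'opening': 0.544}
plane_c 0.87 35281 rect [478.7 189.2] [140.3  49.3] 3.2 median [0.4487 0.189  0.1179] rng x [0.413 0.533] y [0.165 0.212] z [0.086 0.118 0.126]
plane_c 0.65 415 rect [442.8 187.7] [63.7 46.1] 1.6 median [0.4397 0.1855 0.1181] rng x [0.412 0.471] y [0.165 0.211] z [0.072 0.118 0.129]
```

>>> carry_out(linear=[[-0.001, -0.002, -0.004], [-0.002, -0.003, -0.008], [-0.002, -0.003, -0.012], [-0.002, -0.003, -0.016], [-0.002, -0.003, -0.019], [-0.002, -0.003, -0.019]], roll=[0, 0, 0, 0, 0, 0])

```text
clock: 54.57
tool_pos: [0.4837, 0.1874, 0.0728]
eef_rot: [-0.023, 0.998, -0.024, -0.046]
contact_force: [-0.3, -0.7, -6.8]
opening: 0.542
```

>>> carry_out(linear=[[0, 0, -0.001], [0, 0, -0.002], [0, 0, -0.003], [0, 0, -0.003]], roll=[0, 0, 0, 0])

```text
clock: 54.9
tool_pos: [0.4837, 0.1874, 0.0698]
eef_rot: [-0.023, 0.998, -0.024, -0.046]
contact_force: [0.1, 0.3, -5.6]
opening: 0.543
```

>>> carry_out(linear=[[0, 0, -0.001], [0, 0, -0.002], [0, 0, -0.002]], roll=[0, 0, 0])

```text
clock: 55.15
tool_pos: [0.4837, 0.1875, 0.0695]
eef_rot: [-0.023, 0.998, -0.024, -0.045]
contact_force: [-2.9, -2.6, 8.8]
opening: 0.541
```

>>> carry_out(linear=[[0, 0, 0], [0, 0, 0], [0, 0, 0], [0, 0, 0], [0, 0, 0], [0, 0, 0.02], [0, 0, 0.05], [0, 0, 0.09]], roll=[0, 0, 0, 0, 0, 0, 0, 0], gripper=0.75)

```text
clock: 55.82
tool_pos: [0.4823, 0.1866, 0.1586]
eef_rot: [-0.023, 0.998, -0.025, -0.047]
contact_force: [1.1, -0.1, -0.5]
opening: 0.749
```

>>> carry_out(linear=[[0, 0, 0.04], [0, 0, 0.08], [0, 0, 0.12], [0, 0, 0.16], [0, 0, 0.2], [0, 0, 0.2], [0, 0, 0.2]], roll=[0, 0, 0, 0, 0, 0, 0])

```text
clock: 56.4
tool_pos: [0.483, 0.1874, 0.3605]
eef_rot: [-0.023, 0.998, -0.025, -0.045]
contact_force: [0.3, -0.6, -1.2]
opening: 0.75
```

```bash
python3 - <<'E'
from h import *
st()
p=snapshot('wrist');save(p,'w19');w=cloud(p)
obj(p,'plane_c',.055,.2,w);obj(p,'plane_seat',.043,.06,w);obj(p,'sanding_c',.055,.2,w)
E
```

```text
{'clock': 56.4, 'q': [0.078, 0.602, -0.937, 1.633, 0.469, 1.267, 0.653], 'tool_pos': [0.483, 0.187, 0.361], 'eef_rot': [-0.023, 0.998, -0.025, -0.045], 'contact_force': [0.337, -0.615, -1.183], 'opening': 0.75}
plane_c 0.7 4673 rect [481.6 186. ] [148.3  47.8] 2.6 median [0.4684 0.1856 0.0803] rng x [0.412 0.549] y [0.161 0.211] z [0.061 0.08  0.103]
plane_seat 0.91 3006 rect [482. 187.] [192.1  98.8] 2.4 median [0.4285 0.1858 0.0503] rng x [0.386 0.577] y [0.137 0.237] z [0.046 0.05  0.052]
sanding_c 0.92 6472 rect [478.  288.8] [121.5  66.6] 2.5 median [0.4743 0.2873 0.0738] rng x [0.418 0.536] y [0.255 0.321] z [0.065 0.074 0.076]
```

View pics/w19.png

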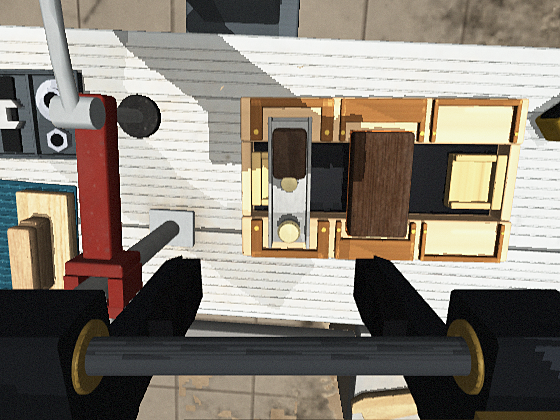

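The plane (290,180) and sanding block (380,182) are both in their seats. Last, the push block.

>>> carry_out(linear=[[0.006, -0.018, 0], [0.018, -0.052, 0], [0.031, -0.09, 0], [0.044, -0.128, 0], [0.057, -0.166, 0], [0.07, -0.204, 0], [0.083, -0.242, 0], [0.096, -0.275, 0]], roll=[-0.01, -0.02, -0.03, -0.04, -0.05, -0.06, -0.06, -0.06], gripper=0.7)

```text
clock: 57.27
tool_pos: [0.5775, -0.0927, 0.3552]
eef_rot: [0.007, 0.998, -0.025, -0.051]
contact_force: [0.6, 0.4, 0.3]
opening: 0.699
```

>>> carry_out(linear=[[0.01, -0.03, -0.01], [0.018, -0.052, -0.03], [0.018, -0.052, -0.065], [0.018, -0.052, -0.105], [0.018, -0.052, -0.145], [0.018, -0.052, -0.185], [0.018, -0.052, -0.185], [0.018, -0.052, -0.185]], roll=[0, 0, 0, 0, 0, 0, 0, 0])

```text
clock: 57.93
tool_pos: [0.5937, -0.1446, 0.1678]
eef_rot: [0.007, 0.998, -0.025, -0.054]
contact_force: [-0.5, -0.1, 1.0]
opening: 0.702
```

```bash
python3 - <<'E'
from h import *
st()
E
```

```text
{'clock': 57.933, 'q': [0.53, 0.927, -0.784, 1.579, 0.748, 1.082, 1.057], 'tool_pos': [0.594, -0.145, 0.168], 'eef_rot': [0.007, 0.998, -0.025, -0.054], 'contact_force': [-0.517, -0.115, 0.973], 'opening': 0.702}
```

>>> carry_out(linear=[[0.002, 0.002, -0.03], [0.004, 0.003, -0.06], [0.004, 0.003, -0.085], [0.004, 0.003, -0.1], [0.004, 0.003, -0.107], [0.004, 0.003, -0.107], [0.004, 0.003, -0.107]], roll=[0, 0, 0, 0, 0, 0, 0])

```text
clock: 58.52
tool_pos: [0.5989, -0.1415, 0.0625]
eef_rot: [0.007, 0.998, -0.025, -0.053]
contact_force: [-0.7, 0.2, -0.6]
opening: 0.697
```

>>> carry_out(linear=[[0, 0, 0], [0, 0, 0], [0, 0, 0], [0, 0, 0], [0, 0, 0], [0, 0, 0]], roll=[0, 0, 0, 0, 0, 0], gripper=0.0, grip_force=30)

```text
clock: 59.02
tool_pos: [0.5991, -0.1412, 0.063]
eef_rot: [0.007, 0.998, -0.025, -0.053]
contact_force: [-0.3, -0.2, 3.7]
opening: 0.337
```

>>> carry_out(linear=[[0, 0, 0.015], [0, 0, 0.045], [0, 0, 0.08], [0, 0, 0.12], [0, 0, 0.155], [0, 0, 0.17], [0, 0, 0.17], [0, 0, 0.17]], roll=[0, 0, 0, 0, 0, 0, 0, 0])

```text
clock: 59.68
tool_pos: [0.599, -0.1414, 0.2337]
eef_rot: [0.007, 0.998, -0.025, -0.052]
contact_force: [0.1, 0.4, -2.6]
opening: 0.333
```

>>> carry_out(linear=[[0, 0, 0.035], [0, 0, 0.075], [0, 0, 0.115], [0, 0, 0.145], [0, 0, 0.15], [0, 0, 0.15], [0, 0, 0.15]], roll=[0, 0, 0, 0, 0, 0, 0])

```text
clock: 60.27
tool_pos: [0.5981, -0.1419, 0.3812]
eef_rot: [0.007, 0.998, -0.025, -0.055]
contact_force: [-0.4, -0.6, -2.3]
opening: 0.336
```

```bash
python3 - <<'E'
from h import *
st()
p=snapshot('wrist');save(p,'w20');w=cloud(p)
obj(p,'push_c',.3,.5,w)
E
```

```text
{'clock': 60.267, 'q': [0.546, 0.717, -0.877, 1.307, 0.556, 1.48, 1.239], 'tool_pos': [0.598, -0.142, 0.381], 'eef_rot': [0.007, 0.998, -0.025, -0.055], 'contact_force': [-0.404, -0.563, -2.257], 'opening': 0.336}
push_c 0.68 34107 rect [ 597.4 -143.1] [ 70.4 159.3] 89.4 median [ 0.5643 -0.1414  0.3426] rng x [0.519 0.672] y [-0.176 -0.109] z [0.34  0.343 0.389]
```

View pics/w20.png

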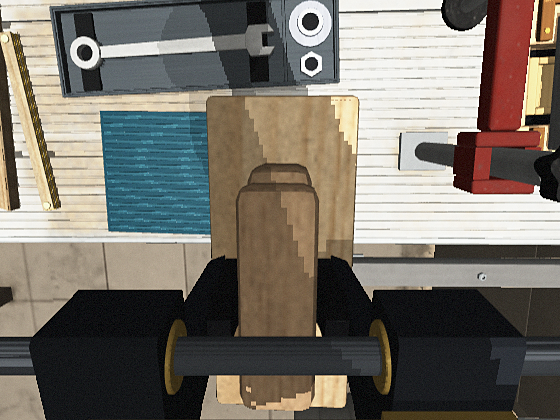

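The push block is held level (280,200) and the spanner remains in place above it in the picture.

>>> carry_out(linear=[[-0.005, 0.018, 0.005], [-0.013, 0.052, 0.008], [-0.022, 0.09, 0.01], [-0.031, 0.128, 0.01], [-0.04, 0.166, 0.01], [-0.049, 0.204, 0.01], [-0.058, 0.242, 0.01], [-0.067, 0.28, 0.01]], roll=[0.01, 0.02, 0.03, 0.04, 0.05, 0.05, 0.05, 0.05])

```text
clock: 61.03
tool_pos: [0.529, 0.1399, 0.3895]
eef_rot: [-0.019, 0.998, -0.027, -0.056]
contact_force: [0.4, 0.3, -2.2]
opening: 0.337
```

>>> carry_out(linear=[[-0.009, 0.038, 0], [-0.018, 0.076, 0], [-0.027, 0.114, 0], [-0.036, 0.152, 0], [-0.045, 0.19, 0], [-0.053, 0.225, 0], [-0.057, 0.25, 0], [-0.057, 0.257, 0]], roll=[0, 0, 0, 0, 0, 0, 0, 0])

```text
clock: 61.7
tool_pos: [0.4673, 0.4021, 0.3881]
eef_rot: [-0.023, 0.998, -0.026, -0.058]
contact_force: [-0.9, -0.6, -1.4]
opening: 0.337
```

>>> carry_out(linear=[[0, 0, -0.02], [0, 0, -0.055], [0, 0, -0.09], [0, 0, -0.13], [0, 0, -0.165], [0, 0, -0.185], [0, 0, -0.195], [0, 0, -0.195]], roll=[0, 0, 0, 0, 0, 0, 0, 0])

```text
clock: 62.37
tool_pos: [0.4662, 0.4002, 0.1902]
eef_rot: [-0.023, 0.998, -0.029, -0.06]
contact_force: [-0.3, -0.4, -1.2]
opening: 0.336
```

```bash
python3 - <<'E'
from h import *
st()
p=snapshot('wrist');save(p,'w21');w=cloud(p)
obj(p,'push_c',.12,.5,w);obj(p,'push_seat',.043,.06,w)
E
```

```text
{'clock': 62.367, 'q': [-0.369, 0.917, -0.799, 1.518, 0.613, 1.109, 0.311], 'tool_pos': [0.466, 0.4, 0.19], 'eef_rot': [-0.023, 0.998, -0.029, -0.06], 'contact_force': [-0.336, -0.44, -1.211], 'opening': 0.336}
push_c 0.83 33851 rect [465.  398.8] [159.7  70.2] 2.9 median [0.432  0.3991 0.1523] rng x [0.387 0.54 ] y [0.363 0.432] z [0.149 0.152 0.199]
push_seat none
```

View pics/w21.png

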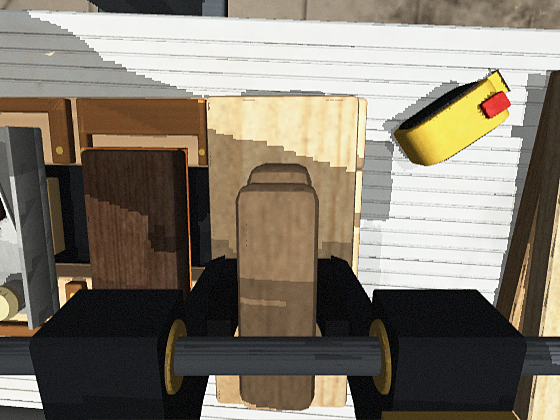

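>>> carry_out(linear=[[0.003, -0.002, -0.01], [0.006, -0.004, -0.025], [0.008, -0.004, -0.04], [0.008, -0.004, -0.053], [0.008, -0.004, -0.06], [0.008, -0.004, -0.062], [0.008, -0.004, -0.062], [0.008, -0.004, -0.062]], roll=[0, 0, 0, 0, 0, 0, 0, 0])

```text
clock: 63.18
tool_pos: [0.4754, 0.3994, 0.1328]
eef_rot: [-0.023, 0.998, -0.025, -0.057]
contact_force: [-0.3, 0.0, -0.3]
opening: 0.336
```

```bash
python3 - <<'E'
from h import *
st()
p=snapshot('wrist');save(p,'w22');w=cloud(p)
obj(p,'push_c',.07,.5,w)
E
```

```text
{'clock': 63.183, 'q': [-0.375, 0.991, -0.762, 1.54, 0.674, 1.017, 0.287], 'tool_pos': [0.475, 0.399, 0.133], 'eef_rot': [-0.023, 0.998, -0.025, -0.057], 'contact_force': [-0.286, 0.046, -0.274], 'opening': 0.336}
push_c 0.58 33965 rect [474.5 398.1] [159.4  70.4] 2.7 median [0.4413 0.3984 0.0946] rng x [0.396 0.549] y [0.363 0.431] z [0.092 0.095 0.141]
```

View pics/w22.png

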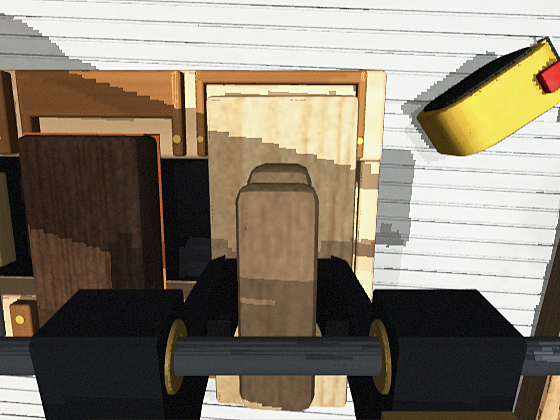

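>>> carry_out(linear=[[0, -0.002, -0.005], [-0.001, -0.004, -0.01], [-0.001, -0.004, -0.016], [-0.001, -0.004, -0.022], [-0.001, -0.004, -0.026], [-0.001, -0.004, -0.026]], roll=[0, 0, 0, 0, 0, 0])

```text
clock: 63.78
tool_pos: [0.4743, 0.3949, 0.106]
eef_rot: [-0.023, 0.998, -0.025, -0.058]
contact_force: [-1.2, -0.1, -1.0]
opening: 0.336
```

```bash
python3 - <<'E'
from h import *
st()
p=snapshot('wrist');w=cloud(p)
obj(p,'push_c',.05,.5,w)
E
```

```text
{'clock': 63.783, 'q': [-0.378, 1.021, -0.743, 1.563, 0.702, 0.971, 0.269], 'tool_pos': [0.474, 0.395, 0.106], 'eef_rot': [-0.023, 0.998, -0.025, -0.058], 'contact_force': [-1.158, -0.053, -0.983], 'opening': 0.336}
push_c 0.75 34484 rect [480.3 394. ] [174.   70.5] 2.8 median [0.4406 0.3939 0.0678] rng x [0.395 0.548] y [0.358 0.427] z [0.065 0.068 0.114]
```

Aligned; lowering onto the seat, releasing and retreating.

>>> carry_out(linear=[[0, 0, -0.002], [0, 0, -0.004], [0, 0, -0.0055], [0, 0, -0.006], [0, 0, -0.006]], roll=[0, 0, 0, 0, 0])

```text
clock: 64.3
tool_pos: [0.4745, 0.3956, 0.1012]
eef_rot: [-0.023, 0.998, -0.025, -0.057]
contact_force: [-0.6, -0.7, -0.6]
opening: 0.333
```

>>> carry_out(linear=[[0, 0, 0], [0, 0, 0], [0, 0, 0], [0, 0, 0], [0, 0, 0], [0, 0, 0.02], [0, 0, 0.05], [0, 0, 0.09]], roll=[0, 0, 0, 0, 0, 0, 0, 0], gripper=0.7)

```text
clock: 64.97
tool_pos: [0.4736, 0.3941, 0.1898]
eef_rot: [-0.023, 0.998, -0.027, -0.059]
contact_force: [1.0, 0.2, 0.6]
opening: 0.693
```

>>> carry_out(linear=[[0, 0, 0.04], [0, -0.01, 0.08], [0, -0.03, 0.12], [0, -0.06, 0.16], [0, -0.09, 0.185], [0, -0.1, 0.19], [0, -0.1, 0.19], [0, -0.1, 0.19]], roll=[0, 0, 0, 0, 0, 0, 0, 0])

```text
clock: 65.63
tool_pos: [0.4739, 0.2936, 0.3802]
eef_rot: [-0.023, 0.998, -0.027, -0.059]
contact_force: [-1.2, 0.5, -1.0]
opening: 0.698
```

```bash
python3 - <<'E'
from h import *
st()
p=snapshot('wrist');save(p,'w23');w=cloud(p)
for n in ('push','sanding','plane'):
    obj(p,n+'_c',.055,.2,w);obj(p,n+'_seat',.043,.052,w)
p=snapshot('top');save(p,'t23');w=cloud(p)
obj(p,'spanner_c',-.01,.04,w);obj(p,'service_bed',-.01,.04,w);obj(p,'tape_c',.03,.1,w)
E
```

```text
{'clock': 65.633, 'q': [-0.141, 0.652, -0.915, 1.462, 0.445, 1.388, 0.531], 'tool_pos': [0.474, 0.294, 0.38], 'eef_rot': [-0.023, 0.998, -0.027, -0.059], 'contact_force': [-1.152, 0.534, -1.018], 'opening': 0.698}
push_c 0.64 7640 rect [474.3 394.5] [159.7  70.5] 2.9 median [0.467 0.387 0.062] rng x [0.396 0.552] y [0.358 0.429] z [0.059 0.062 0.109]
push_seat 0.56 1261 rect [473.5 394.9] [191.7  96.2] 2.3 median [0.4074 0.4092 0.0501] rng x [0.377 0.569] y [0.344 0.445] z [0.044 0.05  0.052]
sanding_c 0.92 5516 rect [477.7 289.1] [121.2  65.9] 2.4 median [0.4747 0.289  0.0739] rng x [0.418 0.536] y [0.256 0.322] z [0.07  0.074 0.076]
sanding_seat 0.59 3496 rect [478.2 291.1] [191.3  95.9] 2.3 median [0.4146 0.291  0.0503] rng x [0.382 0.573] y [0.241 0.34 ] z [0.047 0.05  0.052]
plane_c 0.81 4494 rect [482.4 186. ] [148.8  48.8] 2.5 median [0.4727 0.1898 0.0789] rng x [0.411 0.553] y [0.163 0.213] z [0.058 0.079 0.103]
plane_seat 0.83 2356 rect [481.8 187.2] [191.5  96. ] 2.3 median [0.4246 0.1899 0.0503] rng x [0.386 0.575] y [0.138 0.237] z [0.047 0.05  0.052]
spanner_c 0.57 213 rect [ 431.4 -370.6] [ 34.7 104.6] 0.6 median [ 0.4312 -0.3894  0.0171] rng x [0.414 0.449] y [-0.421 -0.321] z [0.011 0.017 0.022]
service_bed 0.91 1597 rect [ 429.3 -368.3] [118.8 176.8] 3.8 median [ 0.4384 -0.3806  0.0045] rng x [0.372 0.485] y [-0.446 -0.29 ] z [-0.002  0.004  0.018]
tape_c 0.73 339 rect [390.2 513.4] [34.9 66.4] 39.1 median [0.3903 0.5085 0.0598] rng x [0.361 0.419] y [0.481 0.54 ] z [0.033 0.06  0.07 ]
```

View pics/w23.png

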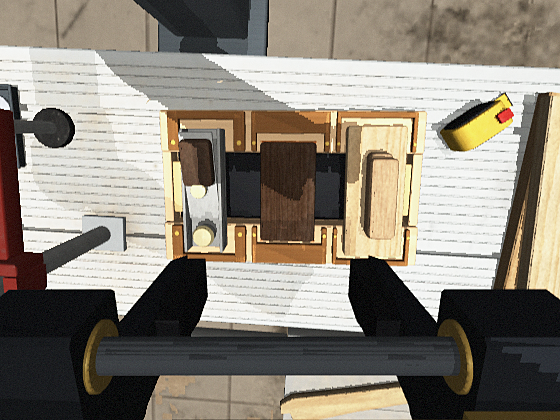

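View pics/t23.png

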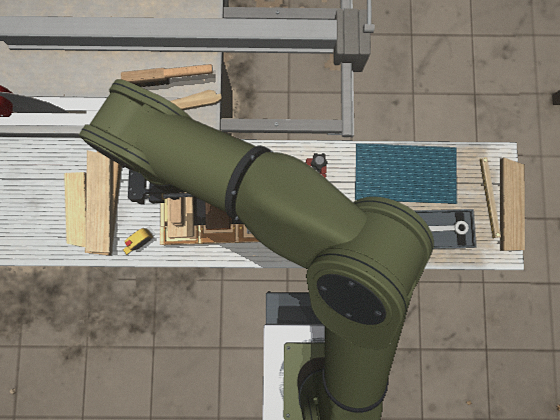

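All three tools are centred in their seats: plane (203,190), sanding block (288,190) and push block (378,190). The tape has not moved, and the spanner is still in the tray (top view, ring at (460,228)). Handing in.

```bash
python3 -c "
from plant import finish_job
print(finish_job())"
```

```text
the job is handed in; nothing more can be done
None
```

I moved the push block, sanding block and plane onto the mat, laid the spanner in the long compartment, put each tool back in its own seat, and handed the job in at about 66 s. No verdict was reported.

**Last checks (wrist camera unless noted):**

| Item | Distance from target | Height | Angle |
|---|---|---|---|
| Push block | about 1 mm from seat centre | top at 109 mm (108 expected) | within 0.6° |
| Sanding block | about 2 mm from seat centre | top at 74 mm (73 expected) | within 0.1° |
| Plane | about 1 mm from seat centre | top at 103 mm (103 expected) | within 0.2° |
| Spanner | within 3 mm of compartment centre | flat on both strips | within about 1° |

- **Spanner:** its row was measured right after release. In the final top view the arm hid part of it; what showed sat at the same height.
- **Tape measure:** its position was unchanged within 1 mm.
- **Gripper:** it was open and clear of everything.

**What disagreed:** long moves ended up to 10 mm off in y, and I corrected these before each placing. The gripper also tilted gradually, to about 0.13 rad by the end. In the last pictures the tools' tops were at the heights expected for lying level.

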